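# Seal sample tins and load the roller mixer

## Task

Load the roller mixer with every brass-lidded sample tin that stands on the worktop: swing its guard up out of the way, press each tin's lid down until it is fully home, and only then lay that tin on its side on the rollers, one tin to a bay. When all of them lie there, swing the guard back over them and press it down until it is fully shut; leave the stirring stick and the tape roll where they are.

Things in the scene. Friction and masses are not known exactly. Their poses are not given: they have to be found in the camera images.
- tin_1_mid (a point): Centre of a small round sample tin with a blue band on its white label (may be absent): straight steel body 56 mm across and 64 mm high, about 0.15 kg; the point is on its axis, 32 mm above its foot; z points along the axis from the foot to the lid, so it is up while the tin stands. Grip it by the body.
- lid_1 (a joint): How far the push-in brass-coloured lid (48 mm across) of the blue tin stands proud, in m: 0 is fully home; it starts 3 to 6 mm proud. With the lid home its top is 66 mm above the foot of the tin. It fits tightly: sliding it takes about 9 N straight down anywhere on it, and it stays where it is left; 15 N or so against the stop does no harm.
- tin_2_mid (a point): Centre of a small round sample tin with a green band on its white label (may be absent): straight steel body 56 mm across and 64 mm high, about 0.15 kg; the point is on its axis, 32 mm above its foot; z points along the axis from the foot to the lid, so it is up while the tin stands. Grip it by the body.
- lid_2 (a joint): How far the push-in brass-coloured lid (48 mm across) of the green tin stands proud, in m: 0 is fully home; it starts 3 to 6 mm proud. With the lid home its top is 66 mm above the foot of the tin. It fits tightly: sliding it takes about 9 N straight down anywhere on it, and it stays where it is left; 15 N or so against the stop does no harm.
- tin_3_mid (a point): Centre of a small round sample tin with a yellow band on its white label (may be absent): straight steel body 56 mm across and 64 mm high, about 0.15 kg; the point is on its axis, 32 mm above its foot; z points along the axis from the foot to the lid, so it is up while the tin stands. Grip it by the body.
- lid_3 (a joint): How far the push-in brass-coloured lid (48 mm across) of the yellow tin stands proud, in m: 0 is fully home; it starts 3 to 6 mm proud. With the lid home its top is 66 mm above the foot of the tin. It fits tightly: sliding it takes about 9 N straight down anywhere on it, and it stays where it is left; 15 N or so against the stop does no harm.
- mixer: Fixed white roller mixer, 240 mm deep, 400 mm wide, low front towards the robot; origin under the middle of its roller row, x from front to back along the rollers, y to its left, z up. Three bays 110 mm apart along y, parted by 3 mm divider plates 90 mm high, each with two rubber-ringed rollers (16 mm thick, free to turn, 56 mm apart). Aluminium rails cross the roller ends at x = -62 and 62 mm, 68 mm high; deck 38 mm high; motor housing from x = 75 mm back, 120 mm high.
- bay_1 (a point): Bay 1 of the roller mixer (right as seen from its front): where the centre of a tin is when it lies on its side, seated on the bay's two rollers; 83 mm above the worktop, roller tops 15 mm below the point (fingers that reach lower beside the tin meet the rollers). Axes as the mixer's: x along the rollers, z up. A tin lies along x, its lid to either end.
- bay_2 (a point): Bay 2 of the roller mixer (middle as seen from its front): where the centre of a tin is when it lies on its side, seated on the bay's two rollers; 83 mm above the worktop, roller tops 15 mm below the point (fingers that reach lower beside the tin meet the rollers). Axes as the mixer's: x along the rollers, z up. A tin lies along x, its lid to either end.
- bay_3 (a point): Bay 3 of the roller mixer (left as seen from its front): where the centre of a tin is when it lies on its side, seated on the bay's two rollers; 83 mm above the worktop, roller tops 15 mm below the point (fingers that reach lower beside the tin meet the rollers). Axes as the mixer's: x along the rollers, z up. A tin lies along x, its lid to either end.
- guard (a joint): Angle of the mixer's clear guard with orange edges (386 mm wide, reaches 160 mm forward of its hinge), in rad: 0 is fully shut, 0 to 0.3 at the start, 1.5 is the most it opens. Its stiff friction hinge holds it wherever it is left; moving it takes some 5 to 10 N at the handle.
- guard_handle (a point): Middle of the guard's black handle, a round bar 10 mm thick and 110 mm long, parallel to the hinge, 38 mm out from the guard's front edge and 202 mm from the hinge axis. With the guard shut it lies 127 mm in front of the middle bay's point and 47 mm above it.
- guard_hinge (a point): Middle of the guard's hinge axis, which runs along this point's y; 75 mm behind and 43 mm above the middle bay's point, at the top front edge of the motor housing. x, y, z are those of the bays. The guard's handle swings round it up and back to open, forward and down to shut.
- stirrer: Wooden paint stirring stick, 198 mm long, 9 mm thick, lying on the worktop; to be left alone. Origin under its middle.
- tape: Cream masking tape roll, 104 mm across, 25 mm high, lying flat; to be left alone. Origin under its middle.

How it is judged:
By the outcome, as a careful person would: the job done as asked, in the order asked, and still so for the second after the job is handed in, with the robot touching nothing.
Of tin_1, tin_2, tin_3 only 2 to 3 are there at a start; the rules pass over those that are not, and their reading is None.
At some moment in a run one of tin_1, tin_2, tin_3 may be knocked a few centimetres aside while the robot is not near it.
Once in a run the grip may slacken for a moment while it holds something.
It also fails if it takes over 210 s, if anything falls off the work surface, if the arm or the gripper's body presses on something with over 40 N, if the wrist force passes 120 N, or if a joint passes its speed limit or range.

## Robot

A 7-joint arm with a two-finger parallel gripper is mounted at the origin on the work surface; the furniture and walls round the work are solid. World frame = base frame: x ahead of the robot, y to its left, z up, the work surface at z = 0. Lengths are in m, angles in rad, forces in N, time in s.
With the tool pointing down it reaches from about 0.4 to 0.875 m from the base axis. Payload 19.3 kg.
Tool frame: the origin (TCP) lies at the very end of the fingers, on their centre line; the grasp point (between the pads) lies 19 mm behind it; z points along the fingers, y is the direction in which the jaws open and shut (so a half turn about z gives the same grasp; the last joint's range is limited). The gripper opens to 85 mm and grips with 20 to 120 N. Pads are 22 mm wide; open, the fingers measure 114 mm over their backs; the gripper's body (76 mm by 85 mm) begins 54 mm behind the grasp point. The pads swing forward as they close: fully open they stand 13 mm farther back than shut.
Start: joints at [-1.215, 0.521, -0.036, 1.599, 0.021, 1.021, -0.113], TCP at [0.258, 0.569, 0.231] pointing down, gripper open.
Joint ranges: [-2.91, 2.91], [-0.3, 2.13], [-1.5, 1.42], [0.17, 2.43], [-1.26, 4.41], [0.16, 1.93], [-2.52, 2.52]. Speed limits (rad/s): [1.89, 1.89, 2.39, 2.39, 3.01, 3.01, 3.01].

## Interface

Orientations are given as [roll, pitch, yaw] about the fixed x, y, z axes, in that order (R = Rz(yaw) Ry(pitch) Rx(roll)).
In Python, from workcell import bot gives the robot as it stands.
- The arm moves only by the tool apply_moves, never from a script. Its argument "commands" is a list of rows, each an object with "travel": the shift along the tool's x, y, z in m, a list of three; "twist": the turn, a rotation vector about the tool's x, y, z in degrees, a list of three; "claw": the finger opening in m, from 0 to 0.0854. A call has 1 to 10 rows; each row is the pose to reach, as a shift and turn from the pose commanded when the call began, along the tool's axes at that moment; what a row does not reach only later rows make up. A row lasts 1/10 s, in which the tool goes at most 50 mm and 8.59 degrees, less where a joint would pass 70% of its speed; a pose out of reach is approached as far as the arm can. A call with a gripper value outside its range is refused whole. The fingers move at their own pace and stop on an object; "force" is the grip in N (left out, the last holds). Time passes only in rows, so rows that repeat a pose let the fingers close. It gives the time, the measured TCP pose, the force and the opening at its end, in the units of the state.
- bot.observe(): the state, without advancing time (a new reading comes with each control period).
- bot.grab_frame(name): name is "side" or "top" or "wrist"; returns a dict with "frame" (420x560x3 uint8, blue, green, red), "fx", "fy", "cx", "cy" (pixels), "pose" (4x4, takes a point from camera to world coordinates); the wrist camera has in their place "tool_from_camera" (4x4, takes a point from camera to tool coordinates, whose origin is the TCP and whose axes are the flange's). Camera axes: x right, y up, looking along -z (the intrinsics and any distortion apply to the point x, -y, -z); pixel columns grow to the right and rows downward; lengths in m; the calibration is good to about 2 mm. The wrist camera is an equidistant fisheye: a pixel r from the principal point sees the ray r / f radians off the axis. A picture is of the moment at which its call begins: read the wrist's pose just before it. There is no depth.
- bot.job_done(): hands the job in, once; it reports no verdict.
The state is a dict: "clock": time; "qpos": joint angles; "qd": joint speeds; "joint_efforts": joint torques, N m; "position": TCP position; "tool_rot": TCP orientation; "force": force on the tool from outside, world axes, zero at the start; "moment": the same for the moment, N m; "grip_width": finger opening in m.
Only numpy, scipy, OpenCV 4.12 (cv2) and the standard library are available. Lean on these libraries where they do the work, as an engineer would, in place of code of your own. Each camera call takes 0.05 s, during which the arm holds its last target.

## Working session

There is one attempt and no reset: what is moved stays moved. The work goes in short steps, Python scripts to look and compute and a tool call to move; the robot and the scene stay as the last step left them, time stands still between calls to the robot, and variables do not carry over. Pictures are saved under pics/ and viewed, and the job is handed in when it is done.

Besides the shell and the picture viewer there is one more tool, called as name([rows], argument=value, ...), one row to a line, values as JSON. apply_moves: Moves the arm, as the interface text tells. Its arguments: {"type":"object","properties":{"commands":{"type":"array"},"force":{"type":"number"}},"required":["commands"]}

```bash
ls; mkdir -p pics; cat > h.py <<'E'
import numpy as np, cv2
from workcell import bot
from scipy.spatial.transform import Rotation as R
def snap(n,f):
    d=bot.grab_frame(n); cv2.imwrite('pics/'+f,d['frame']); return d
def st():
    s=bot.observe(); print('t',round(s['clock'],2),'pos',np.round(s['position'],4),'rpy',np.round(s['tool_rot'],3),'F',np.round(s['force'],1),'g',round(s['grip_width'],4)); return s
E
python3 - <<'E'
from h import *
s=st(); print(s)
for n in('side','top','wrist'):
    d=snap(n,n+'0.png'); print(n,{k:(np.round(v,4).tolist() if not k=='frame' else 0) for k,v in d.items()})
E
```

```text
pics
t 0.0 pos [0.258  0.5689 0.2307] rpy [-3.14   0.     2.716] F [-0.7 -0.3 -0.5] g 0.0854
{'clock': 0.0, 'qpos': array([-1.2152057 ,  0.52202103, -0.03633776,  1.5999988 ,  0.02121146,
        1.02109667, -0.1127858 ]), 'qd': array([ 1.28562738e-03,  3.28166198e-04,  2.46759525e-05,  3.81172723e-05,
       -7.25115250e-07,  8.26034171e-05,  2.48268166e-03]), 'joint_efforts': array([-1.38969161e-03, -9.27128434e+01,  1.97961532e+00, -3.69937491e+01,
        1.78611057e-02,  8.27382464e-03, -7.72969247e-05]), 'position': array([0.25804308, 0.56887603, 0.23072454]), 'tool_rot': array([-3.14045743e+00,  8.57226836e-05,  2.71582111e+00]), 'force': array([-0.71574843, -0.29646707, -0.52203452]), 'moment': array([ 0.02259688, -0.01881101,  0.05178088]), 'grip_width': 0.08539475041936428}
side {'frame': 0, 'fx': 379.935, 'fy': 379.935, 'cx': 284.9775, 'cy': 207.9493, 'pose': [[0.8105, 0.3681, -0.4557, -0.0007], [-0.5856, 0.5252, -0.6174, -0.7783], [0.0121, 0.7672, 0.6412, 0.8999], [0.0, 0.0, 0.0, 1.0]]}
top {'frame': 0, 'fx': 461.7758, 'fy': 461.7758, 'cx': 278.5751, 'cy': 214.3321, 'pose': [[0.0259, 0.9889, -0.1464, 0.339], [-0.9996, 0.0275, 0.0091, -0.0291], [0.013, 0.1461, 0.9892, 1.3746], [0.0, 0.0, 0.0, 1.0]]}
wrist {'frame': 0, 'fx': 325.1923, 'fy': 325.1923, 'cx': 277.2578, 'cy': 207.8596, 'tool_from_camera': [[0.0005, 0.949, 0.3152, 0.0815], [1.0, -0.0007, 0.0004, 0.0002], [0.0006, 0.3152, -0.949, -0.1433], [0.0, 0.0, 0.0, 1.0]]}
```

View pics/side0.png

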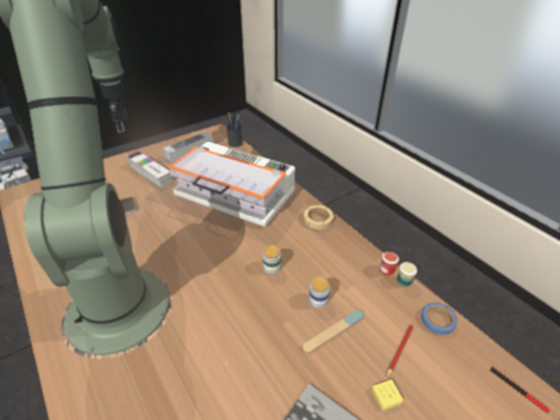

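View pics/top0.png

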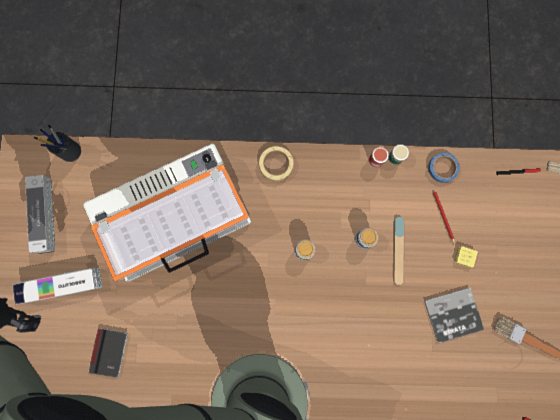

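View pics/wrist0.png

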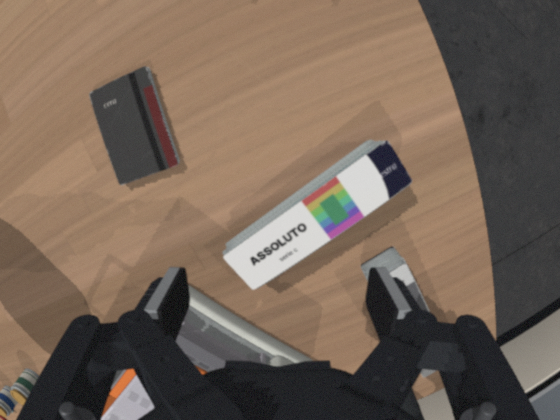

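```bash
cat >> h.py <<'E'
K={'side':(379.935,284.9775,207.9493),'top':(461.7758,278.5751,214.3321)}
def ray(d,u,v):
    f,cx,cy=d['fx'],d['cx'],d['cy']; 
    c=np.array([(u-cx)/f,-(v-cy)/f,-1.0]); P=d['pose']; return P[:3,3],P[:3,:3]@c
def onz(d,u,v,z):
    o,r=ray(d,u,v); return o+r*(z-o[2])/r[2]
def proj(d,p):
    P=d['pose']; c=P[:3,:3].T@(np.asarray(p)-P[:3,3]); return np.array([d['cx']+d['fx']*c[0]/-c[2], d['cy']-d['fx']*c[1]/-c[2]])
def crop(d,x0,y0,w,h,s,f,marks=()):
    im=d['frame'].copy()[y0:y0+h,x0:x0+w]; im=cv2.resize(im,None,fx=s,fy=s,interpolation=cv2.INTER_CUBIC)
    for m in marks: cv2.drawMarker(im,(int((m[0]-x0+.5)*s),int((m[1]-y0+.5)*s)),(255,0,255),0,10,1)
    cv2.imwrite('pics/'+f,im)
def M(xyz,rpy):
    T=np.eye(4);T[:3,:3]=R.from_euler('xyz',rpy).as_matrix();T[:3,3]=xyz;return T
def wristray(d,s,u,v):
    dx,dy=u-d['cx'],v-d['cy']; r=np.hypot(dx,dy); th=r/d['fx']
    c=np.array([np.sin(th)*dx/max(r,1e-9),-np.sin(th)*dy/max(r,1e-9),-np.cos(th)])
    T=M(s['position'],s['tool_rot'])@d['tool_from_camera']; return T[:3,3],T[:3,:3]@c
def wproj(d,s,p):
    T=M(s['position'],s['tool_rot'])@d['tool_from_camera']; c=T[:3,:3].T@(np.asarray(p)-T[:3,3])
    rho=np.hypot(c[0],c[1]); th=np.arctan2(rho,-c[2]); return np.array([d['cx']+d['fx']*th*c[0]/rho, d['cy']-d['fx']*th*c[1]/rho])
def rel(xyz,rpy):
    s=bot.observe(); A=M(s['position'],s['tool_rot']); B=M(xyz,rpy); D=np.linalg.inv(A)@B
    print('travel',np.round(D[:3,3],4).tolist(),'twist',np.round(np.degrees(R.from_matrix(D[:3,:3]).as_rotvec()),2).tolist())
E
python3 - <<'E'
from h import *
t=bot.grab_frame('top'); s=bot.grab_frame('side')
crop(t,80,130,190,150,4,'t1.png'); crop(t,270,130,160,130,5,'t2.png'); crop(s,160,120,150,110,5,'s1.png'); crop(s,240,190,190,130,4,'s2.png')
E
```

```text
(no output)
```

View pics/t1.png

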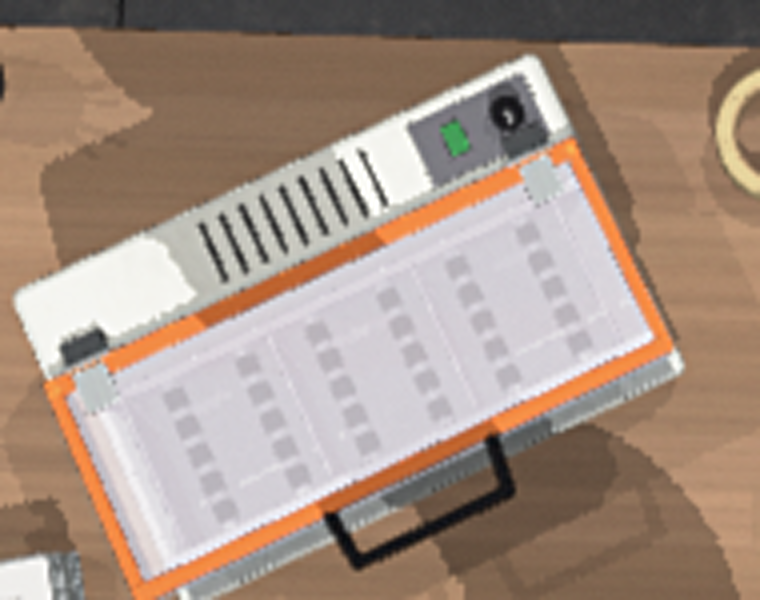

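View pics/t2.png

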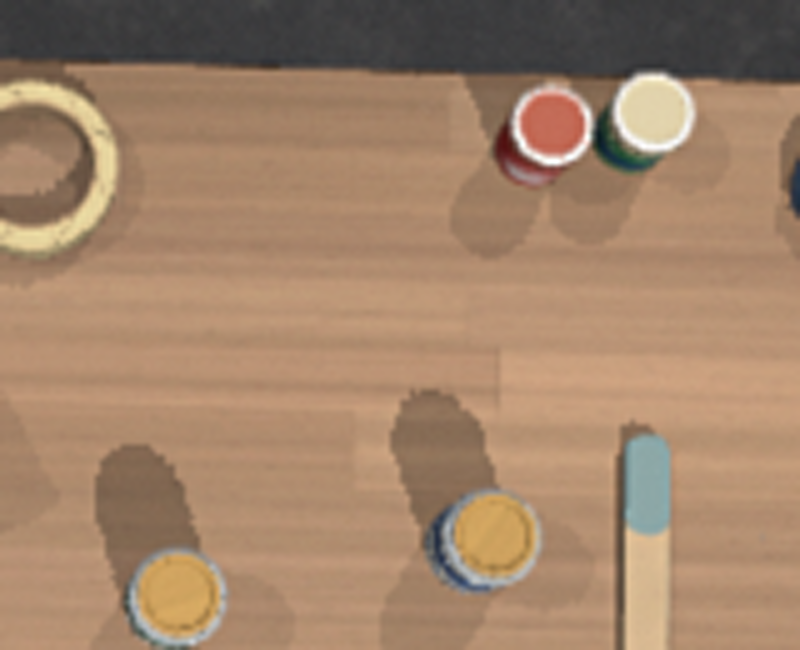

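View pics/s1.png

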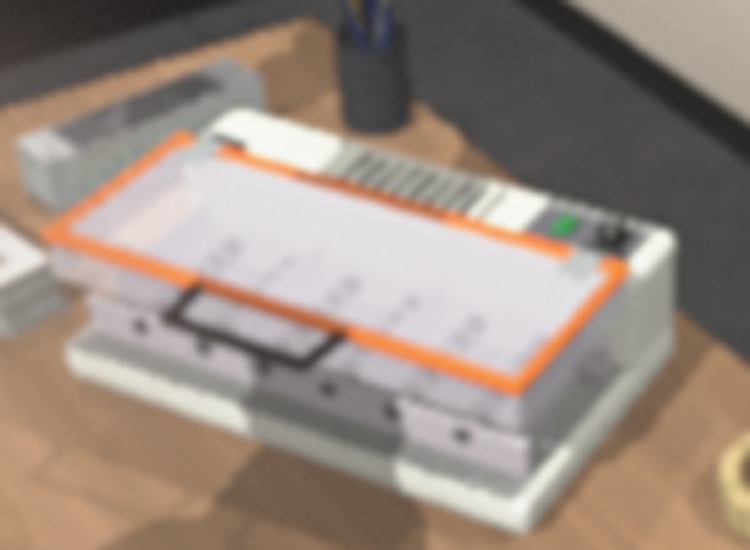

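View pics/s2.png

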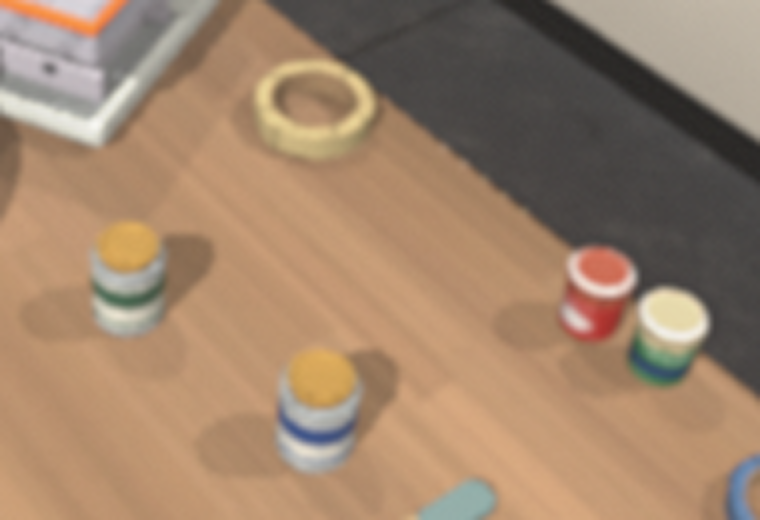

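```bash
cat > fit.py <<'E'
from h import *
from scipy.optimize import least_squares
t=bot.grab_frame('top'); s=bot.grab_frame('side')
# (local radius fwd, y, zoff)
pts=dict(BL=(0,193,2),BR=(0,-193,2),FL=(160,193,2),FR=(160,-193,2),HL=(202,55,4),HR=(202,-55,4))
T4=lambda X,Y:(80+X/4-.5,130+Y/4-.5); S5=lambda X,Y:(160+X/5-.5,120+Y/5-.5)
top={'BL':T4(48,383),'BR':T4(572,143),'FL':T4(142,600),'FR':T4(674,346),'HL':T4(358,563),'HR':T4(512,490)}
side={'BL':S5(185,133),'BR':S5(628,266),'FL':S5(43,235),'FR':S5(520,390),'HL':S5(170,318),'HR':S5(307,365)}
def W(p,n):
    x,y,a,g=p; f,yy,zz=[v/1000 for v in pts[n]]
    m=np.array([.075-f*np.cos(g)+zz*np.sin(g)*-1*-1*0+zz*np.sin(g), yy, .126+f*np.sin(g)+zz*np.cos(g)])
    c,sn=np.cos(a),np.sin(a); return np.array([x+c*m[0]-sn*m[1],y+sn*m[0]+c*m[1],m[2]])
def res(p):
    r=[]
    for n in pts:
        r+=list(proj(t,W(p,n))-top[n])+list(proj(s,W(p,n))-side[n])
    return r
o=least_squares(res,[.45,.3,.4,.15]); print(o.x, np.round(np.reshape(o.fun,(-1,4)),1)); print('handle',[np.round(W(o.x,n),4) for n in('HL','HR')])
# tins
for nm,(X,Y) in {'green':(178,596),'blue':(495,537)}.items():
    u,v=270+X/5-.5,130+Y/5-.5; print(nm,onz(t,u,v,.070))
for nm,(X,Y) in {'green':(129,245),'blue':(322,377)}.items():
    u,v=240+X/4-.5,190+Y/4-.5; print(nm,onz(s,u,v,.070))
for nm,(X,Y) in {'green foot':(128,318),'blue':(316,453)}.items():
    u,v=240+X/4-.5,190+Y/4-.5; print(nm,onz(s,u,v,.0))
E
python3 fit.py
```

```text
[0.50259517 0.25575474 0.4812642  0.02090085] [[ 1.1 -0.1 -0.4  1.3]
 [-0.4 -0.7 -0.3  0.9]
 [ 0.6 -0.7  0.8  0.5]
 [-1.1 -0.2 -0.7  0.2]
 [ 0.4 -0.2 -0.7 -0.2]
 [-0.4 -0.1 -1.  -0.4]]
handle [array([0.3647, 0.2458, 0.1342]), array([0.4156, 0.1483, 0.1342])]
green [ 0.43595094 -0.11859341  0.07      ]
blue [ 0.47432667 -0.29831886  0.07      ]
green [ 0.43924385 -0.11875644  0.07      ]
blue [ 0.47737128 -0.29843914  0.07      ]
green foot [ 0.43193598 -0.12681627  0.        ]
blue [ 0.47036648 -0.30792217  0.        ]
```

```bash
python3 - <<'E'
from h import *
st(); rel([.390,.197,.20],[-np.pi,0,2.052])
E
```

```text
t 0.35 pos [0.2582 0.5691 0.2312] rpy [-3.141  0.     2.716] F [ 0.4 -0.1  1. ] g 0.0856
travel [-0.2738, -0.2844, 0.0312] twist [-0.01, 0.01, 38.03]
```

apply_moves([
  {"travel": [-0.2738, -0.2844, 0.0], "twist": [0, 0, 38], "claw": 0.03},
  {"travel": [-0.2738, -0.2844, 0.0], "twist": [0, 0, 38], "claw": 0.03},
  {"travel": [-0.2738, -0.2844, 0.0], "twist": [0, 0, 38], "claw": 0.03},
  {"travel": [-0.2738, -0.2844, 0.0], "twist": [0, 0, 38], "claw": 0.03},
  {"travel": [-0.2738, -0.2844, 0.0], "twist": [0, 0, 38], "claw": 0.03},
  {"travel": [-0.2738, -0.2844, 0.0], "twist": [0, 0, 38], "claw": 0.03},
  {"travel": [-0.2738, -0.2844, 0.0], "twist": [0, 0, 38], "claw": 0.03},
  {"travel": [-0.2738, -0.2844, 0.0], "twist": [0, 0, 38], "claw": 0.03},
  {"travel": [-0.2738, -0.2844, 0.031], "twist": [0, 0, 38], "claw": 0.03},
  {"travel": [-0.2738, -0.2844, 0.031], "twist": [0, 0, 38], "claw": 0.03},
], force=30)

```text
clock: 1.35
position: [0.3892, 0.1957, 0.1986]
tool_rot: [-3.138, 0.001, 2.051]
force: [-0.3, -0.4, -0.2]
grip_width: 0.0301
```

```bash
python3 - <<'E'
from h import *
s=st(); print(s['qpos'].tolist(),s['position'].tolist(),s['tool_rot'].tolist()); d=snap('wrist','w1.png')
for p in ([0.3647, 0.2458, 0.1342],[0.4156, 0.1483, 0.1342]): print(wproj(d,s,p))
E
```

```text
t 1.35 pos [0.3892 0.1957 0.1986] rpy [-3.138e+00  1.000e-03  2.051e+00] F [-0.3 -0.4 -0.2] g 0.0301
[-0.7868481869349931, 0.27651914985746195, 0.2225909725036025, 2.1162635873975155, -0.08721880729655668, 0.7604877438573806, -0.02918070682433474] [0.38920387105249155, 0.19566516229760117, 0.19855016281259819] [-3.1383489257326276, 0.0005295908782714243, 2.0506042232245334]
[280.26427498 143.54982314]
[279.92733623 291.6935316 ]
```

View pics/w1.png

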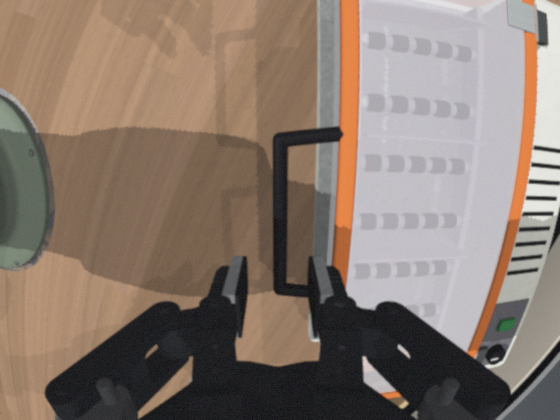

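apply_moves([
  {"travel": [0, 0, 0.04], "twist": [0, 0, 0], "claw": 0.03},
  {"travel": [0, 0, 0.07], "twist": [0, 0, 0], "claw": 0.03},
  {"travel": [0, 0, 0.082], "twist": [0, 0, 0], "claw": 0.03},
  {"travel": [0, 0, 0.082], "twist": [0, 0, 0], "claw": 0.0},
  {"travel": [0, 0, 0.082], "twist": [0, 0, 0], "claw": 0.0},
  {"travel": [0, 0, 0.082], "twist": [0, 0, 0], "claw": 0.0},
  {"travel": [0, 0, 0.082], "twist": [0, 0, 0], "claw": 0.0},
], force=40)

```text
clock: 2.1
position: [0.3897, 0.1978, 0.1191]
tool_rot: [3.141, -0.001, 2.053]
force: [-5.6, 4.0, -4.1]
grip_width: 0.0077
```

```bash
python3 - <<'E'
from h import *
s=st(); print(s['qpos'].tolist(),s['position'].tolist(),s['tool_rot'].tolist()); d=snap('wrist','w2.png')
E
```

```text
t 2.1 pos [0.3897 0.1978 0.1191] rpy [ 3.141e+00 -1.000e-03  2.053e+00] F [-5.6  4.  -4.1] g 0.0077
[-0.7493902095869813, 0.42147298658724464, 0.18232769660573703, 2.1846296049820495, -0.1447569934735004, 0.5458951969367597, 0.02387257336386536] [0.3897310250285686, 0.19781152395920887, 0.11909600833485129] [3.141213978631512, -0.0007582627371889306, 2.053462665419128]
```

View pics/w2.png

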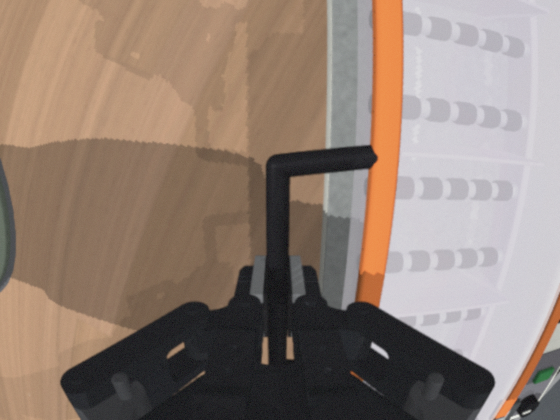

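apply_moves([
  {"travel": [0, 0.0031, -0.0281], "twist": [0, 0, 0], "claw": 0.0},
  {"travel": [0, 0.0101, -0.0554], "twist": [0, 0, 0], "claw": 0.0},
  {"travel": [0, 0.0208, -0.0816], "twist": [0, 0, 0], "claw": 0.0},
  {"travel": [0, 0.0351, -0.106], "twist": [0, 0, 0], "claw": 0.0},
  {"travel": [0, 0.0527, -0.128], "twist": [0, 0, 0], "claw": 0.0},
], force=40)

```text
clock: 2.65
position: [0.4336, 0.2206, 0.2479]
tool_rot: [-3.135, -0.001, 2.053]
force: [-19.4, -4.0, 2.0]
grip_width: 0.0083
```

```bash
python3 - <<'E'
from h import *
s=st(); print(s['qpos'].tolist(),s['position'].tolist(),s['tool_rot'].tolist()); d=snap('wrist','w3.png')
d=bot.grab_frame('side'); crop(d,100,60,240,180,3,'s3.png')
E
```

```text
t 2.65 pos [0.4336 0.2206 0.2479] rpy [-3.135e+00 -1.000e-03  2.053e+00] F [-19.4  -4.    2. ] g 0.0083
[-0.7851626213885093, 0.29022797334084005, 0.2404818486993085, 1.9404742383871496, -0.0872995049618869, 0.9271028051510287, -0.019267527614911448] [0.433550385087304, 0.22056226555173764, 0.2478847041336278] [-3.13503997694725, -0.001118887076226871, 2.0529780215012323]
```

View pics/s3.png

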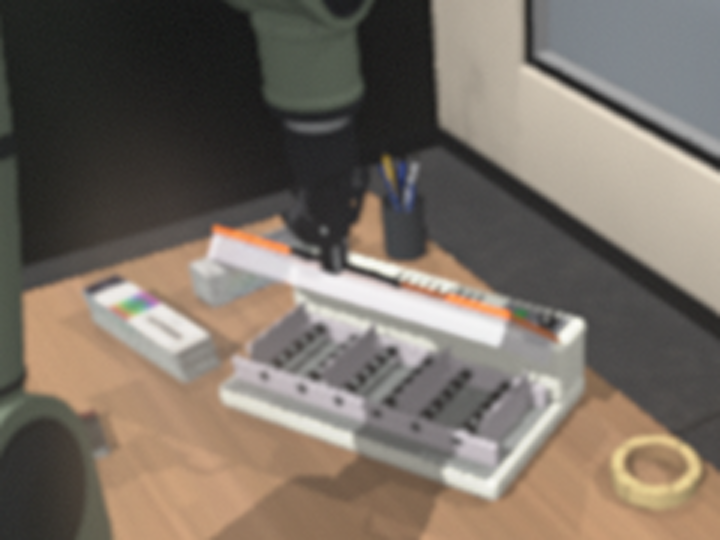

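apply_moves([
  {"travel": [0, 0.019, -0.0195], "twist": [0, 0, 0], "claw": 0.0},
  {"travel": [0, 0.042, -0.036], "twist": [0, 0, 0], "claw": 0.0},
  {"travel": [0, 0.067, -0.049], "twist": [0, 0, 0], "claw": 0.0},
  {"travel": [0, 0.094, -0.0585], "twist": [0, 0, 0], "claw": 0.0},
  {"travel": [0, 0.122, -0.064], "twist": [0, 0, 0], "claw": 0.0},
  {"travel": [0, 0.132, -0.065], "twist": [0, 0, 0], "claw": 0.0},
  {"travel": [0, 0.132, -0.065], "twist": [0, 0, 0], "claw": 0.0},
], force=40)

```text
clock: 3.45
position: [0.5556, 0.284, 0.3144]
tool_rot: [3.136, -0.0, 2.053]
force: [3.7, 4.1, 13.2]
grip_width: 0.0082
```

```bash
python3 - <<'E'
from h import *
s=st(); print(s['qpos'].tolist(),s['position'].tolist(),s['tool_rot'].tolist()); d=snap('wrist','w4.png')
d=bot.grab_frame('side'); crop(d,100,60,240,180,3,'s4.png')
E
```

```text
t 3.45 pos [0.5556 0.284  0.3144] rpy [ 3.136 -0.     2.053] F [ 3.7  4.1 13.2] g 0.0082
[-0.7379096149588408, 0.45621581366183894, 0.25368625642281456, 1.514214508019061, -0.12012289064840422, 1.1807322929083988, 0.017979871901635035] [0.5556454986109604, 0.28398789992948814, 0.3143627618676502] [3.1359205091198037, -0.0004233897591363611, 2.052770825365675]
```

View pics/s4.png

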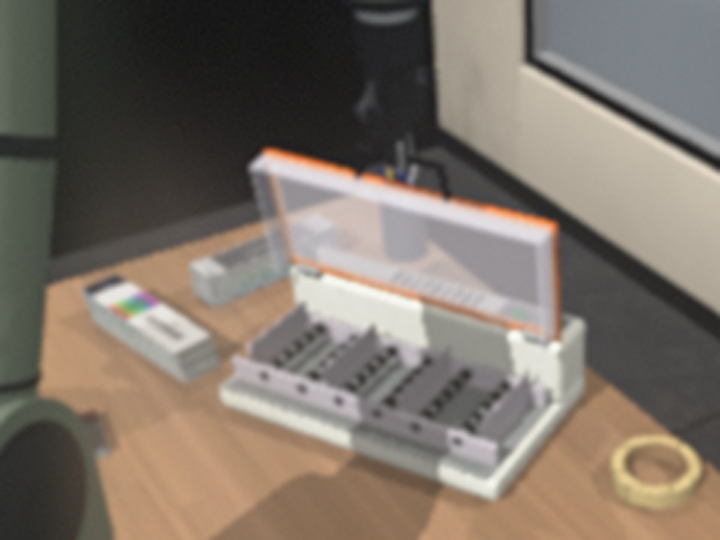

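apply_moves([
  {"travel": [0, 0, 0], "twist": [0, 0, 0], "claw": 0.03},
  {"travel": [0, 0, 0], "twist": [0, 0, 0], "claw": 0.03},
  {"travel": [0, 0, 0], "twist": [0, 0, 0], "claw": 0.03},
  {"travel": [0, 0, -0.045], "twist": [0, 0, 0], "claw": 0.03},
  {"travel": [0, 0, -0.08], "twist": [0, 0, 0], "claw": 0.03},
  {"travel": [0, 0, -0.08], "twist": [0, 0, 0], "claw": 0.0},
], force=40)

```text
clock: 4.15
position: [0.5549, 0.2829, 0.3961]
tool_rot: [3.135, -0.0, 2.052]
force: [-0.1, -0.8, -0.2]
grip_width: 0.0168
```

```bash
python3 - <<'E'
from h import *
s=st(); print(s['qpos'].tolist(),s['position'].tolist(),s['tool_rot'].tolist()); rel([.437,-.119,.16],[-np.pi,0,1.31])
E
```

```text
t 4.15 pos [0.5549 0.2829 0.3961] rpy [ 3.135 -0.     2.052] F [-0.1 -0.8 -0.2] g 0.0168
[-0.7442349446278673, 0.40777082014730176, 0.26820021989183884, 1.3844172206513485, -0.1080204585925149, 1.3571585049174615, 0.006583285601732449] [0.5548947440191453, 0.28290191746539384, 0.3961483102617024] [3.1350859164073874, -0.0003775889814783273, 2.0521863022688747]
travel [-0.3017, -0.2921, 0.2341] twist [0.35, -0.16, 42.52]
```

apply_moves([
  {"travel": [-0.15, -0.146, 0], "twist": [0.3, 0, 21], "claw": 0.0},
  {"travel": [-0.15, -0.146, 0], "twist": [0.3, 0, 21], "claw": 0.0},
  {"travel": [-0.15, -0.146, 0], "twist": [0.3, 0, 21], "claw": 0.0},
  {"travel": [-0.15, -0.146, 0], "twist": [0.3, 0, 21], "claw": 0.0},
  {"travel": [-0.3017, -0.292, 0.234], "twist": [0.3, 0, 42.5], "claw": 0.0},
  {"travel": [-0.3017, -0.292, 0.234], "twist": [0.3, 0, 42.5], "claw": 0.0},
  {"travel": [-0.3017, -0.292, 0.234], "twist": [0.3, 0, 42.5], "claw": 0.0},
  {"travel": [-0.3017, -0.292, 0.234], "twist": [0.3, 0, 42.5], "claw": 0.0},
  {"travel": [-0.3017, -0.292, 0.234], "twist": [0.3, 0, 42.5], "claw": 0.0},
  {"travel": [-0.3017, -0.292, 0.234], "twist": [0.3, 0, 42.5], "claw": 0.0},
])

```text
clock: 5.15
position: [0.4381, -0.1072, 0.1716]
tool_rot: [-3.138, 0.002, 1.311]
force: [1.6, 0.0, -0.2]
grip_width: -0.0001
```

apply_moves([
  {"travel": [0, 0, 0], "twist": [0, 0, 0], "claw": 0.0},
  {"travel": [0, 0, 0], "twist": [0, 0, 0], "claw": 0.0},
])

```text
clock: 5.35
position: [0.4383, -0.1067, 0.1724]
tool_rot: [-3.135, 0.002, 1.309]
force: [0.1, 0.8, -0.5]
grip_width: -0.0
```

```bash
python3 - <<'E'
from h import *
s=st(); print(s['qpos'].tolist(),s['position'].tolist(),s['tool_rot'].tolist()); d=snap('wrist','w5.png')
t=bot.grab_frame('top'); crop(t,230,100,200,150,4,'t5.png')
for p in ([.437,-.119,.07],[.476,-.298,.07]): print(wproj(d,s,p))
E
```

```text
t 5.35 pos [ 0.4383 -0.1067  0.1724] rpy [-3.135e+00  2.000e-03  1.309e+00] F [ 0.1  0.8 -0.5] g -0.0
[-0.2716345906641028, 0.37494862550956953, 0.4785610828566479, 2.113575081809515, -0.25726002386197666, 0.7149033914533302, 0.11323733680280065] [0.4382570444577878, -0.10673126392645421, 0.1723729514976424] [-3.135402356936713, 0.0024069056672966216, 1.3087260804463867]
[281.11087624 221.31297925]
[358.65637987 362.48911063]
```

View pics/w5.png

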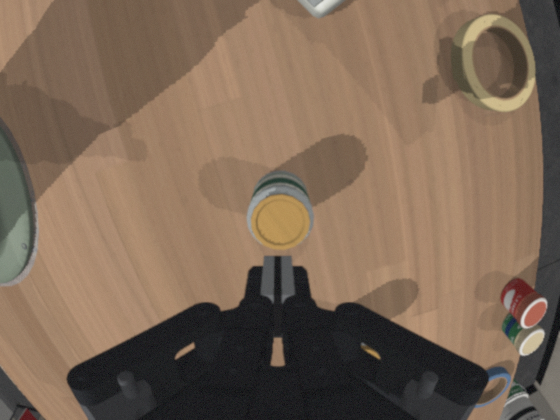

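View pics/t5.png

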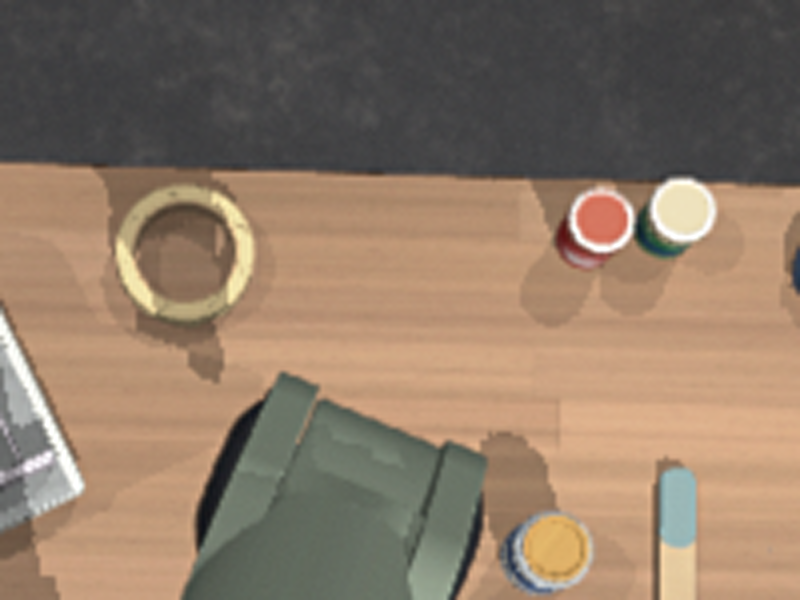

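```bash
python3 - <<'E'
from h import *
rel([.437,-.119,.078],[-np.pi,0,1.31])
E
```

```text
travel [-0.0136, 0.0014, 0.0954] twist [-0.22, 0.08, 0.09]
```

apply_moves([
  {"travel": [-0.0136, 0.0014, 0.04], "twist": [0, 0, 0], "claw": 0.0},
  {"travel": [-0.0136, 0.0014, 0.07], "twist": [0, 0, 0], "claw": 0.0},
  {"travel": [-0.0136, 0.0014, 0.095], "twist": [0, 0, 0], "claw": 0.0},
  {"travel": [-0.0136, 0.0014, 0.095], "twist": [0, 0, 0], "claw": 0.0},
  {"travel": [-0.0136, 0.0014, 0.095], "twist": [0, 0, 0], "claw": 0.0},
])

```text
clock: 5.95
position: [0.4368, -0.1192, 0.0787]
tool_rot: [-3.137, 0.002, 1.312]
force: [-0.4, -0.8, 0.1]
grip_width: -0.0001
```

apply_moves([
  {"travel": [0, 0, 0.003], "twist": [0, 0, 0], "claw": 0.0},
  {"travel": [0, 0, 0.006], "twist": [0, 0, 0], "claw": 0.0},
  {"travel": [0, 0, 0.008], "twist": [0, 0, 0], "claw": 0.0},
  {"travel": [0, 0, 0.009], "twist": [0, 0, 0], "claw": 0.0},
])

```text
clock: 6.35
position: [0.437, -0.1195, 0.0694]
tool_rot: [-3.139, 0.001, 1.311]
force: [0.9, 2.4, 9.1]
grip_width: -0.0001
```

```bash
python3 - <<'E'
from h import *
st(); d=snap('wrist','w6.png')
E
```

```text
t 6.35 pos [ 0.437  -0.1195  0.0694] rpy [-3.139e+00  1.000e-03  1.311e+00] F [0.9 2.4 9.1] g -0.0001
```

View pics/w6.png

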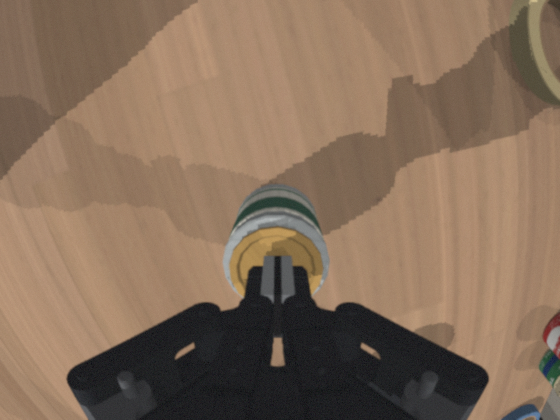

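Sliding at about 9 N, on the lid; continue to the stop.

apply_moves([
  {"travel": [0, 0, 0.0015], "twist": [0, 0, 0], "claw": 0.0},
  {"travel": [0, 0, 0.003], "twist": [0, 0, 0], "claw": 0.0},
  {"travel": [0, 0, 0.0035], "twist": [0, 0, 0], "claw": 0.0},
  {"travel": [0, 0, 0.0035], "twist": [0, 0, 0], "claw": 0.0},
])

```text
clock: 6.8
position: [0.4371, -0.1195, 0.0664]
tool_rot: [-3.139, 0.001, 1.311]
force: [-1.9, 3.2, 23.3]
grip_width: 0.0
```

apply_moves([
  {"travel": [0, 0, -0.03], "twist": [0, 0, 0], "claw": 0.0},
  {"travel": [0, 0, -0.075], "twist": [0, 0, 0], "claw": 0.0},
  {"travel": [0, 0, -0.08], "twist": [0, 0, 0], "claw": 0.0},
])

```text
clock: 7.1
position: [0.4382, -0.1201, 0.1491]
tool_rot: [3.141, 0.001, 1.31]
force: [1.2, 0.3, -1.3]
grip_width: 0.0002
```

```bash
python3 - <<'E'
from h import *
st();rel([.476,-.278,.14],[-np.pi,0,1.0])
E
```

```text
t 7.1 pos [ 0.4382 -0.1201  0.1491] rpy [3.141e+00 1.000e-03 1.310e+00] F [ 1.2  0.3 -1.3] g 0.0002
travel [-0.1428, 0.0772, 0.0092] twist [0.04, 0.03, 17.78]
```

apply_moves([
  {"travel": [-0.1428, 0.0772, 0.0092], "twist": [0, 0, 17.8], "claw": 0.0},
  {"travel": [-0.1428, 0.0772, 0.0092], "twist": [0, 0, 17.8], "claw": 0.0},
  {"travel": [-0.1428, 0.0772, 0.0092], "twist": [0, 0, 17.8], "claw": 0.0},
  {"travel": [-0.1428, 0.0772, 0.0092], "twist": [0, 0, 17.8], "claw": 0.0},
  {"travel": [-0.1428, 0.0772, 0.0092], "twist": [0, 0, 17.8], "claw": 0.0},
  {"travel": [-0.1428, 0.0772, 0.0092], "twist": [0, 0, 17.8], "claw": 0.0},
])

```text
clock: 7.7
position: [0.4741, -0.2766, 0.1357]
tool_rot: [-3.137, 0.003, 1.0]
force: [-0.8, 0.2, 0.7]
grip_width: 0.0002
```

```bash
python3 - <<'E'
from h import *
s=st(); print(s['qpos'].tolist(),s['position'].tolist(),s['tool_rot'].tolist()); d=snap('wrist','w7.png')
for p in ([.437,-.119,.066],[.476,-.298,.07]): print(wproj(d,s,p))
rel([.476,-.298,.078],[-np.pi,0,1.0])
E
```

```text
t 7.7 pos [ 0.4741 -0.2766  0.1357] rpy [-3.137e+00  3.000e-03  1.000e+00] F [-0.8  0.2  0.7] g 0.0002
[0.05640828917428247, 0.59043489707912, 0.513046098693393, 1.903365884425451, -0.40563949240992564, 0.7568461744679182, 0.22771331903725925] [0.4741217006795686, -0.2766216756260413, 0.13574696458774763] [-3.136954759097975, 0.0027571896149121145, 1.0004036100013527]
[111.806476    68.06980253]
[296.99776424 245.7688441 ]
travel [-0.0174, 0.0135, 0.0578] twist [-0.27, 0.15, 0.08]
```

View pics/w7.png

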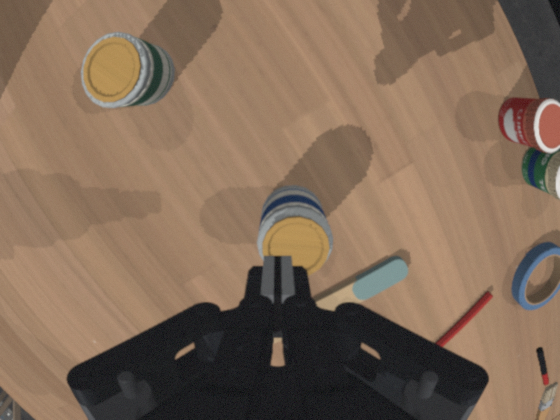

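apply_moves([
  {"travel": [-0.0165, 0.0135, 0.03], "twist": [0, 0, 0], "claw": 0.0},
  {"travel": [-0.0165, 0.0135, 0.058], "twist": [0, 0, 0], "claw": 0.0},
  {"travel": [-0.0165, 0.0135, 0.062], "twist": [0, 0, 0], "claw": 0.0},
  {"travel": [-0.0165, 0.0135, 0.066], "twist": [0, 0, 0], "claw": 0.0},
  {"travel": [-0.0165, 0.0135, 0.068], "twist": [0, 0, 0], "claw": 0.0},
])

```text
clock: 8.25
position: [0.4766, -0.2976, 0.069]
tool_rot: [-3.137, 0.003, 1.001]
force: [-4.3, 1.1, 9.7]
grip_width: 0.0001
```

apply_moves([
  {"travel": [0, 0, 0.001], "twist": [0, 0, 0], "claw": 0.0},
  {"travel": [0, 0, 0.001], "twist": [0, 0, 0], "claw": 0.0},
])

```text
clock: 8.45
position: [0.4768, -0.2976, 0.0684]
tool_rot: [-3.138, 0.003, 1.001]
force: [-2.0, 0.8, 3.9]
grip_width: -0.0001
```

apply_moves([
  {"travel": [0, 0, 0.001], "twist": [0, 0, 0], "claw": 0.0},
  {"travel": [0, 0, 0.002], "twist": [0, 0, 0], "claw": 0.0},
  {"travel": [0, 0, 0.003], "twist": [0, 0, 0], "claw": 0.0},
  {"travel": [0, 0, 0.003], "twist": [0, 0, 0], "claw": 0.0},
])

```text
clock: 8.85
position: [0.4766, -0.2978, 0.0665]
tool_rot: [-3.138, 0.002, 1.001]
force: [-9.6, 6.4, 30.9]
grip_width: -0.0003
```

apply_moves([
  {"travel": [0, 0, -0.01], "twist": [0, 0, 0], "claw": 0.0},
  {"travel": [0, 0, -0.05], "twist": [0, 0, 0], "claw": 0.0},
  {"travel": [0, 0, -0.1], "twist": [0, 0, 0], "claw": 0.0},
  {"travel": [0, 0, -0.12], "twist": [0, 0, 0], "claw": 0.0},
])

```text
clock: 9.25
position: [0.4781, -0.2986, 0.1889]
tool_rot: [3.141, 0.002, 1.001]
force: [0.4, 0.5, -0.5]
grip_width: 0.0002
```

```bash
cat > kin.py <<'E'
from h import *
from scipy.optimize import least_squares
D=[([-1.2152057 ,  0.52202103, -0.03633776,  1.5999988 ,  0.02121146,1.02109667, -0.1127858 ],[0.25804308, 0.56887603, 0.23072454],[-3.14045743e+00,  8.57226836e-05,  2.71582111e+00]),
([-0.7868481869349931, 0.27651914985746195, 0.2225909725036025, 2.1162635873975155, -0.08721880729655668, 0.7604877438573806, -0.02918070682433474], [0.38920387105249155, 0.19566516229760117, 0.19855016281259819], [-3.1383489257326276, 0.0005295908782714243, 2.0506042232245334]),
([-0.7493902095869813, 0.42147298658724464, 0.18232769660573703, 2.1846296049820495, -0.1447569934735004, 0.5458951969367597, 0.02387257336386536], [0.3897310250285686, 0.19781152395920887, 0.11909600833485129], [3.141213978631512, -0.0007582627371889306, 2.053462665419128]),
([-0.7851626213885093, 0.29022797334084005, 0.2404818486993085, 1.9404742383871496, -0.0872995049618869, 0.9271028051510287, -0.019267527614911448], [0.433550385087304, 0.22056226555173764, 0.2478847041336278], [-3.13503997694725, -0.001118887076226871, 2.0529780215012323]),
([-0.7379096149588408, 0.45621581366183894, 0.25368625642281456, 1.514214508019061, -0.12012289064840422, 1.1807322929083988, 0.017979871901635035], [0.5556454986109604, 0.28398789992948814, 0.3143627618676502], [3.1359205091198037, -0.0004233897591363611, 2.052770825365675]),
([-0.7442349446278673, 0.40777082014730176, 0.26820021989183884, 1.3844172206513485, -0.1080204585925149, 1.3571585049174615, 0.006583285601732449], [0.5548947440191453, 0.28290191746539384, 0.3961483102617024], [3.1350859164073874, -0.0003775889814783273, 2.0521863022688747]),
([-0.2716345906641028, 0.37494862550956953, 0.4785610828566479, 2.113575081809515, -0.25726002386197666, 0.7149033914533302, 0.11323733680280065], [0.4382570444577878, -0.10673126392645421, 0.1723729514976424], [-3.135402356936713, 0.0024069056672966216, 1.3087260804463867]),
([0.05640828917428247, 0.59043489707912, 0.513046098693393, 1.903365884425451, -0.40563949240992564, 0.7568461744679182, 0.22771331903725925], [0.4741217006795686, -0.2766216756260413, 0.13574696458774763], [-3.136954759097975, 0.0027571896149121145, 1.0004036100013527])]
rz=lambda a:R.from_euler('z',a); ry=lambda a:R.from_euler('y',a)
SG=None
def fk(q,p,sg):
    d1,L1,L2,L3,a1,a2,a3,o1,o7=p
    r=rz(sg[0]*q[0]+o1); x=np.array([0,0,d1])
    r=r*ry(q[1])*rz(sg[1]*q[2]); x=x+r.apply([a1,0,L1])
    r=r*ry(q[3])*rz(sg[2]*q[4]); x=x+r.apply([a2,0,L2])
    r=r*ry(q[5]); x=x+r.apply([a3,0,0]); r=r*rz(sg[3]*q[6]+o7); x=x+r.apply([0,0,L3]); return x,r
if __name__=='__main__':
    import itertools
    best=None
    for sg in itertools.product([1,-1],repeat=4):
      for o7 in (0,1.57,3.14,-1.57):
       for o1 in (0,1.57,3.14,-1.57):
        def res(p):
            o=[]
            for q,x,e in D:
                X,r=fk(q,p,sg); o+=list(X-x); o+=list(.3*((R.from_euler('xyz',e).inv()*r).as_rotvec()))
            return o
        s=least_squares(res,[.35,.45,.45,.3,0,0,0,o1,o7],max_nfev=100)
        if best is None or s.cost<best[0]: best=(s.cost,sg,s.x); print(best[0],sg,np.round(s.x,4),np.abs(s.fun).max())
E
python3 kin.py
```

```text
0.8868748807164266 (1, 1, 1, 1) [24.8691  0.3992  0.5547 24.0585  1.5212  0.0458  1.6321  1.1469  2.0376] 0.5945498627643323
0.8868748790700642 (1, 1, 1, 1) [24.8705  0.3991  0.5547 24.0599  1.5212  0.0458  1.632   1.1468  2.0375] 0.5945777725240604
0.6387641499138177 (1, 1, -1, 1) [ 0.3625 -1.5174  0.5574 -2.1187  0.2789  0.4814 -0.5017  1.2117  1.8973] 0.5433819219352516
0.6387641495548425 (1, 1, -1, 1) [ 0.3625 -1.5174  0.5574 -2.1189  0.2791  0.4814 -0.5015  1.2116  1.8973] 0.543386140940694
0.6298650195903676 (1, 1, -1, 1) [-0.1271  1.617   0.0274  1.8596 -0.1023 -0.8522  1.3766  4.275  -1.3226] 0.5655026496840092
0.6298650187559169 (1, 1, -1, 1) [-0.1271  1.617   0.0275  1.8595 -0.1022 -0.8522  1.3766 -2.0082 -1.3226] 0.5655017407112265
0.6298650187444402 (1, 1, -1, 1) [-0.1271  1.617   0.0275  1.8595 -0.1022 -0.8522  1.3766 -2.0082 -1.3226] 0.5655017040183162
0.39245530314406174 (1, -1, 1, 1) [ 1.7117 -0.8396  0.6475 -0.0457  0.4559  0.2875  0.0278  1.6773  2.0762] 0.418685112878224
0.39066668265091975 (1, -1, 1, 1) [-1.4431  0.8905 -0.095  -0.1973 -0.2505 -0.6851  0.83   -1.4
[... 2040 characters left out ...]
11951650901632316
0.013437350254446567 (-1, -1, -1, 1) [-8.6600e-02  5.2460e-01  4.1460e-01 -7.4200e-02 -2.5800e-02  1.0000e-04
 -3.6200e-02 -1.0310e-01  1.4106e+00] 0.11951650834273875
0.0002885320539148546 (-1, -1, -1, -1) [-8.6600e-02  5.2460e-01  4.1460e-01 -7.4200e-02 -2.5800e-02  1.0000e-04
 -3.6200e-02 -1.0310e-01  1.4677e+00] 0.010645532437254523
0.00028853205391460627 (-1, -1, -1, -1) [-8.6600e-02  5.2460e-01  4.1460e-01 -7.4200e-02 -2.5800e-02  1.0000e-04
 -3.6200e-02 -1.0310e-01  1.4677e+00] 0.010645536695718827
0.00028853205391448787 (-1, -1, -1, -1) [-8.6600e-02  5.2460e-01  4.1460e-01 -7.4200e-02 -2.5800e-02  1.0000e-04
 -3.6200e-02 -1.0310e-01  1.4677e+00] 0.010645541184793356
```

```bash
cat >> kin.py <<'E'
def fk2(q,p):
    d1,L1,L2,L3,a0,a1,a2,a3,b0,b1,b2,b3,o1,o7=p[:14]; g=p[14:]
    r=rz(-q[0]+o1); x=r.apply([a0,b0,d1])
    r=r*ry(q[1]+g[0])*rz(-q[2]+g[1]); x=x+r.apply([a1,b1,L1])
    r=r*ry(q[3]+g[2])*rz(-q[4]+g[3]); x=x+r.apply([a2,b2,L2])
    r=r*ry(q[5]+g[4]); x=x+r.apply([a3,b3,0]); r=r*rz(-q[6]+o7); x=x+r.apply([0,0,L3]); return x,r
if __name__=='__main__':
    p0=np.array([.35,.5,.42,.35,0,0,0,0,0,0,0,0,-.1,1.47,0,0,0,0,0]); 
    def res(p):
        o=[]
        for q,x,e in D:
            X,r=fk2(q,p); o+=list(X-x); o+=list(.3*((R.from_euler('xyz',e).inv()*r).as_rotvec()))
        return np.array(o+list(.003*(p-p0)))
    s=least_squares(res,p0); print(np.round(s.x,4)); print(np.abs(s.fun[:48]).max()); np.save('p.npy',s.x)
E
python3 - <<'E'
s=open('kin.py').read().replace("if __name__=='__main__':\n    import","if 0:\n    import")
open('kin.py','w').write(s)
E
python3 kin.py
```

```text
[ 3.2460e-01  5.2970e-01  4.2070e-01  3.3220e-01  0.0000e+00  0.0000e+00
 -0.0000e+00  0.0000e+00 -2.1300e-02 -3.7500e-02 -2.0000e-04 -2.0000e-04
 -0.0000e+00  1.5708e+00  0.0000e+00 -0.0000e+00 -1.0000e-04  0.0000e+00
  1.0000e-04]
2.027384519193154e-05
```

apply_moves([
  {"travel": [0, 0, -0.05], "twist": [0, 10, 0], "claw": 0.085},
  {"travel": [0, 0, -0.05], "twist": [0, 20, 0], "claw": 0.085},
  {"travel": [0, 0, -0.05], "twist": [0, 25, 0], "claw": 0.085},
  {"travel": [0, 0, -0.05], "twist": [0, 25, 0], "claw": 0.085},
])

```text
clock: 9.65
position: [0.4746, -0.3017, 0.2348]
tool_rot: [-3.138, -0.436, 0.991]
force: [-0.7, -0.3, 0.1]
grip_width: 0.0579
```

```bash
python3 - <<'E'
from h import *
s=st()
t=open('kin.py').read().replace("1.0004036100013527])]","1.0004036100013527]),\n(%s,%s,%s)]"%(s['qpos'].tolist(),s['position'].tolist(),s['tool_rot'].tolist()))
open('kin.py','w').write(t.replace('fun[:48]','fun[:54]'))
E
python3 kin.py
```

```text
t 9.65 pos [ 0.4746 -0.3017  0.2348] rpy [-3.138 -0.436  0.991] F [-0.7 -0.3  0.1] g 0.0579
[ 3.2030e-01  5.2970e-01  4.2070e-01  3.2790e-01  0.0000e+00 -0.0000e+00
 -0.0000e+00 -0.0000e+00 -2.1300e-02 -3.7500e-02 -2.0000e-04 -2.0000e-04
 -0.0000e+00  1.5708e+00  0.0000e+00  0.0000e+00 -0.0000e+00  0.0000e+00
 -0.0000e+00]
3.2868350450973787e-06
```

```bash
cat > ik.py <<'E'
from kin import fk2
from h import *
from scipy.optimize import least_squares
P=np.load('p.npy')
lo=np.array([-2.91,-.3,-1.5,.17,-1.26,.16,-2.52]);hi=np.array([2.91,2.13,1.42,2.43,4.41,1.93,2.52])
def ik(x,Rm,q0,w=.01):
    r=R.from_matrix(Rm)
    def f(q):
        X,rr=fk2(q,P); return np.r_[(X-x)*5,(r.inv()*rr).as_rotvec(),w*(q-q0)]
    s=least_squares(f,np.clip(q0,lo+.03,hi-.03),bounds=(lo+.02,hi-.02)); X,rr=fk2(s.x,P)
    return s.x,np.linalg.norm(X-x),np.linalg.norm((r.inv()*rr).as_rotvec())
def frame(z,x):
    z=z/np.linalg.norm(z); x=x/np.linalg.norm(x); return np.c_[x,np.cross(z,x),z]
Z=np.array([0,0,1.])
def pick(tin,yaw,be,h=.008,zt=.032):
    d=np.array([np.cos(yaw),np.sin(yaw),0]); Rm=frame(d*np.cos(be)-Z*np.sin(be), d*np.sin(be)+Z*np.cos(be))
    return np.array([tin[0],tin[1],zt])+d*h, Rm
A=.481; MX=np.array([np.cos(A),np.sin(A),0]); MY=np.array([-np.sin(A),np.cos(A),0]); MO=np.array([.5026,.2558,0])
def place(bay,be,h=.008,dx=0):
    c=MO+MY*(bay-2)*.110+Z*.083; Rm=frame(np.sin(be)*MX-np.cos(be)*Z, -np.cos(be)*MX-np.sin(be)*Z)
    return c-Z*h+MX*dx, Rm
G=np.array([.437,-.119]);B=np.array([.476,-.298])
E
cat > scan.py <<'E'
from ik import *
q0=bot.observe()['qpos']
for be in (25,35,45):
  b=np.radians(be)
  for bay in (1,2,3):
    x,Rm=place(bay,b); q,e,a=ik(x,Rm,np.r_[q0[:6],1.5],.002); print('place',be,bay,round(e,4),round(a,3),np.round(q,2))
  for n,t in(('G',G),('B',B)):
    for yd in range(-180,180,20):
      best=None
      for j in range(3):
        s=q0 if j==0 else lo+(hi-lo)*np.random.default_rng(j).random(7)
        x,Rm=pick(t,np.radians(yd),b); r=ik(x,Rm,s,.002)
        if best is None or r[1]+r[2]<best[1]+best[2]: best=r
        if best[1]+best[2]<.01: break
      q,e,a=best
      if e<.006 and a<.05: print(be,n,yd,round(e,4),round(a,3),j,np.round(q,2))
E
timeout 500 python3 scan.py
```

```text
place 25 1 0.0067 0.103 [-0.44  0.57  0.12  2.12 -0.82  0.18  2.5 ]
place 25 2 0.0069 0.105 [-0.89  0.59  0.38  2.16 -1.1   0.18  2.5 ]
place 25 3 0.0 0.0 [-0.25  0.69 -0.8   2.18  1.64  0.61 -0.27]
25 G -180 0.0 0.0 0 [0.08 1.19 0.01 1.34 0.07 1.74 1.63]
25 G -160 0.0 0.0 0 [-0.07  1.17  0.02  1.43  0.25  1.66  1.74]
25 G -140 0.0 0.0 0 [-0.21  1.12  0.03  1.57  0.44  1.52  1.8 ]
25 G -120 0.0 0.0 1 [ 0.03  1.13 -0.52  1.74  0.93  1.69  1.53]
25 G -100 0.0 0.0 1 [-0.05  1.1  -0.53  1.95  1.14  1.62  1.5 ]
25 G -80 0.0 0.0 0 [-1.39  1.94  1.29  2.23 -1.24  0.66 -2.47]
25 G -60 0.0 0.0 1 [-0.08  1.17 -0.6   2.4   1.69  1.72  1.31]
25 G 40 0.0001 0.002 0 [ 1.59  1.34 -0.96  2.27 -1.24  0.18  1.47]
25 G 60 0.0 0.0 0 [ 0.88  1.03 -0.13  2.07 -1.24  1.04  1.49]
25 G 80 0.0 0.0 0 [ 0.74  1.06 -0.05  1.85 -0.94  1.23  1.33]
25 G 100 0.0 0.0 0 [ 0.63  1.1  -0.04  1.65 -0.69  1.4   1.27]
25 G 120 0.0 0.0 0 [ 0.5   1.15 -0.03  1.49 -0.49  1.56  1.29]
25 G 140 0.0 0.0 0 [ 0.36  1.18 -0.02  1.37 -0.31  1.69  1.37]
25 G 160 0.0 0.0 0 [ 0.22  1.2  -0.    1.32 -0.12  1.75  1.49]
25 B -180 0.0 0.0 0
[... 4437 characters left out ...]
2  1.98]
45 B -40 0.0 0.0 1 [ 1.    1.   -0.89  2.41  2.42  1.18  2.29]
45 B -20 0.0 0.0 1 [ 1.2   0.98 -0.85  2.4   2.76  0.86  2.5 ]
45 B 0 0.0 0.0 1 [ 1.33  0.95 -0.78  2.3   3.18  0.45  2.5 ]
45 B 20 0.0012 0.018 2 [ 1.38  0.95 -0.74  2.15  4.39  0.18  1.62]
45 B 40 0.0 0.0 0 [ 0.91  0.86 -0.07  1.96 -1.24  0.78  1.11]
45 B 60 0.0 0.0 0 [ 0.76  0.93  0.12  1.76 -1.    1.07  1.11]
45 B 80 0.0 0.0 0 [ 0.71  0.99  0.12  1.57 -0.76  1.25  1.13]
45 B 100 0.0 0.0 0 [ 0.64  1.05  0.12  1.4  -0.56  1.41  1.21]
45 B 120 0.0 0.0 0 [ 0.55  1.1   0.12  1.28 -0.38  1.53  1.35]
45 B 140 0.0 0.0 0 [ 0.46  1.12  0.13  1.22 -0.21  1.59  1.52]
45 B 160 0.0 0.0 0 [ 0.36  1.12  0.14  1.22 -0.04  1.58  1.7 ]
```

```bash
cat > scan2.py <<'E'
from ik import *
qG=np.array([.36,1.18,-.02,1.37,-.31,1.69,1.37])
for be in (5,10,15,20):
  b=np.radians(be)
  for bay in (1,2,3):
   for seed in range(6):
    x,Rm=place(bay,b,dx=-.013); q0=np.r_[-.6,.5,.1,2.1,-.5,.4,2.2] if seed==0 else lo+(hi-lo)*np.random.default_rng(seed).random(7)
    q,e,a=ik(x,Rm,q0,.002)
    if e+a<.01: print('place',be,bay,seed,round(e,4),round(a,3),np.round(q,2))
E
timeout 500 python3 scan2.py
```

```text
place 5 1 0 0.0 0.0 [-0.6   0.64  0.32  1.97 -0.42  0.51  2.06]
place 5 1 1 0.0 0.0 [ 0.23  0.76 -0.87  1.93  0.86  0.76  0.94]
place 5 1 3 0.0 0.0 [-0.55  0.63  0.24  1.97 -0.33  0.5   1.98]
place 5 1 4 0.0 0.0 [ 0.25  0.77 -0.89  1.93  0.87  0.78  0.93]
place 5 2 0 0.0 0.0 [-0.84  0.63  0.36  2.   -0.44  0.49  1.88]
place 5 2 1 0.0 0.0 [ 0.03  0.75 -0.87  1.96  0.89  0.76  0.7 ]
place 5 2 3 0.0 0.0 [-0.78  0.62  0.26  2.   -0.32  0.47  1.77]
place 5 3 0 0.0 0.0 [-1.07  0.65  0.4   1.98 -0.45  0.51  1.68]
place 5 3 1 0.0 0.0 [-0.17  0.77 -0.88  1.93  0.91  0.8   0.49]
place 5 3 3 0.0 0.0 [-1.01  0.63  0.31  1.98 -0.34  0.49  1.57]
place 10 1 0 0.0 0.0 [-0.56  0.61  0.26  2.04 -0.48  0.37  2.13]
place 10 1 1 0.0 0.0 [ 0.23  0.72 -0.82  2.    0.93  0.63  0.86]
place 10 1 3 0.0 0.0 [-0.44  0.59  0.09  2.03 -0.21  0.35  1.88]
place 10 1 4 0.0 0.0 [ 0.26  0.74 -0.88  2.    0.98  0.66  0.83]
place 10 2 0 0.0 0.0 [-0.83  0.6   0.33  2.08 -0.5   0.35  1.94]
place 10 2 1 0.0 0.0 [ 0.06  0.73 -0.9   2.03  1.04  0.69  0.55]
place 10 2 3 0.0 0.0 [-0.7   0.58  0.14  2.07 -0.19  0.33  1.64]
place
[... 269 characters left out ...]
.0 0.0 [ 0.37  0.79 -1.02  2.07  1.23  0.68  0.63]
place 15 1 3 0.0 0.0 [-0.31  0.57 -0.06  2.1   0.01  0.22  1.68]
place 15 2 0 0.0 0.0 [-0.79  0.58  0.26  2.15 -0.58  0.2   2.01]
place 15 2 1 0.0 0.0 [ 0.28  0.95 -1.28  2.09  1.4   0.96  0.3 ]
place 15 2 3 0.0 0.0 [-0.63  0.56  0.05  2.14  0.03  0.19  1.43]
place 15 3 0 0.0 0.0 [-1.11  0.61  0.39  2.12 -0.61  0.23  1.81]
place 15 3 1 0.0 0.0 [ 0.04  0.96 -1.28  2.07  1.41  1.03  0.09]
place 15 3 3 0.0 0.0 [-0.96  0.58  0.17  2.11 -0.03  0.21  1.26]
place 20 1 1 0.0 0.0 [ 0.59  1.1  -1.44  2.13  1.56  1.05  0.46]
place 20 2 1 0.0 0.0 [ 0.36  1.13 -1.48  2.16  1.6   1.17  0.19]
place 20 3 1 0.0 0.0 [ 0.1   1.12 -1.46  2.13  1.6   1.24 -0.02]
```

```bash
python3 - <<'E'
from h import *
d=cv2.imread('pics/top0.png'); t=bot.grab_frame('top')
for n,(u,v) in dict(tape=(276,162),tapeL=(258,162),tapebot=(276,182),red=(380,156),stirT=(399,216),stirB=(398,284),cardTL=(425,297),cardTR=(474,287),cardB=(484,328),cardBL=(436,342),pencilT=(435,192),pencilB=(454,243),postit=(466,256),edge=(330,138),blueRing=(443,167)).items(): print(n,np.round(onz(t,u,v,.01),3))
w=cv2.imread('pics/w7.png')
E
```

```text
tape [ 0.701 -0.03   0.01 ]
tapeL [0.7   0.025 0.01 ]
tapebot [ 0.639 -0.031  0.01 ]
red [ 0.729 -0.347  0.01 ]
stirT [ 0.546 -0.402  0.01 ]
stirB [ 0.344 -0.397  0.01 ]
cardTL [ 0.309 -0.476  0.01 ]
cardTR [ 0.341 -0.621  0.01 ]
cardB [ 0.225 -0.646  0.01 ]
cardBL [ 0.182 -0.505  0.01 ]
pencilT [ 0.622 -0.512  0.01 ]
pencilB [ 0.469 -0.566  0.01 ]
postit [ 0.432 -0.6    0.01 ]
edge [ 0.782 -0.193  0.01 ]
blueRing [ 0.701 -0.539  0.01 ]
```

```bash
cat > plan.py <<'E'
from ik import *
from scipy.spatial.transform import Slerp
def track(q,poses,n=8,verbose=True):
    # poses list of (x,Rm); start from fk(q)
    X,r=fk2(q,P); cur=(X,r.as_matrix())
    for k,(x,Rm) in enumerate(poses):
        sl=Slerp([0,1],R.from_matrix([cur[1],Rm])); worst=0
        for s in np.linspace(0,1,n+1)[1:]:
            q,e,a=ik(cur[0]+(x-cur[0])*s,sl(s).as_matrix(),q,.003); worst=max(worst,e+a)
        if verbose: print(k,'err',round(worst,4),np.round(q,2),'pos',np.round(x,3),'rot',round(np.degrees((R.from_matrix(cur[1]).inv()*R.from_matrix(Rm)).magnitude()),0))
        cur=(x,Rm)
    return q
if __name__=='__main__':
    q0=bot.observe()['qpos']; b=np.radians(12)
    for tin,name,yaws,bay in ((B,'B',(-165,-155,-145,140,160),1),(G,'G',(110,125,140),2)):
        for yd in yaws:
            x,Rm=pick(tin,np.radians(yd),b,.012,.045); px,pr=place(bay,b,.012,-.013)
            pre=(x-Rm[:,2]*.09,Rm); mid=(np.array([.48,-.1,.3]),pr)
            print(name,yd); track(q0,[(x-Rm[:,2]*.09+Z*.12,Rm),pre,(x,Rm),(x+Z*.2,Rm),(px+Z*.15,pr),(px,pr)])
E
timeout 550 python3 plan.py
```

```text
B -165
0 err 0.3274 [-0.22  1.39  0.93  1.02  0.01  1.91  2.5 ] pos [ 0.549 -0.278  0.184] rot 142.0
1 err 0.1685 [-0.17  1.56  0.92  0.91 -0.12  1.91  2.44] pos [ 0.549 -0.278  0.064] rot 0.0
2 err 0.1177 [-0.15  1.58  0.9   1.06 -0.11  1.85  2.44] pos [ 0.464 -0.301  0.045] rot 0.0
3 err 0.0373 [-0.18  1.25  0.86  1.2   0.15  1.91  2.5 ] pos [ 0.464 -0.301  0.245] rot 0.0
4 err 0.0 [-0.93  0.44  0.76  1.98 -0.55  0.7   2.2 ] pos [0.542 0.152 0.221] rot 91.0
5 err 0.0 [-0.67  0.64  0.42  2.08 -0.83  0.37  2.46] pos [0.542 0.152 0.071] rot 0.0
B -155
0 err 0.2669 [-0.24  1.37  0.84  1.04  0.13  1.91  2.5 ] pos [ 0.545 -0.266  0.184] rot 151.0
1 err 0.0395 [-0.23  1.6   0.95  0.91 -0.08  1.91  2.5 ] pos [ 0.545 -0.266  0.064] rot 0.0
2 err 0.0 [-0.26  1.58  0.93  1.18 -0.07  1.69  2.5 ] pos [ 0.465 -0.303  0.045] rot 0.0
3 err 0.0 [-0.24  1.21  0.81  1.28  0.25  1.81  2.5 ] pos [ 0.465 -0.303  0.245] rot 0.0
4 err 0.0 [-0.86  0.41  0.65  1.97 -0.47  0.68  2.12] pos [0.542 0.152 0.221] rot 90.0
5 err 0.0 [-0.62  0.62  0.34  2.07 -0.72  0.34  2.36] pos [0.542 0.152 0.071] rot 0.0
B -145
[... 2572 characters left out ...]
.02  1.95  0.66  0.82  0.88] pos [0.491 0.25  0.221] rot 116.0
5 err 0.0 [-0.03  0.68 -0.76  2.07  1.03  0.56  0.54] pos [0.491 0.25  0.071] rot 0.0
G 140
0 err 0.2523 [ 0.75  1.14 -0.64  1.21 -0.11  1.91  0.9 ] pos [ 0.495 -0.168  0.184] rot 96.0
1 err 0.2401 [ 0.61  1.3  -0.41  1.1  -0.12  1.91  1.08] pos [ 0.495 -0.168  0.064] rot 0.0
2 err 0.1464 [ 0.59  1.33 -0.43  1.24 -0.12  1.88  1.08] pos [ 0.428 -0.111  0.045] rot 0.0
3 err 0.1224 [ 0.87  1.11 -0.9   1.4  -0.1   1.91  0.7 ] pos [ 0.428 -0.111  0.245] rot 0.0
4 err 0.0009 [ 0.16  0.47 -0.99  1.95  0.63  0.8   0.9 ] pos [0.491 0.25  0.221] rot 108.0
5 err 0.0 [-0.05  0.67 -0.72  2.07  1.01  0.54  0.56] pos [0.491 0.25  0.071] rot 0.0
```

```bash
cat > plan2.py <<'E'
from plan import *
q0=bot.observe()['qpos']; b=np.radians(12)
for tin,name,yaws,bay in ((B,'B',(65,75,85),1),(B,'B',(75,),3),(G,'G',(100,110),2)):
    for yd in yaws:
        x,Rm=pick(tin,np.radians(yd),b,.012,.045); px,pr=place(bay,b,.012,-.013)
        pre=(x-Rm[:,2]*.09,Rm)
        print(name,yd,bay); track(q0,[(x-Rm[:,2]*.09+Z*.12,Rm),pre,(x,Rm),(x+Z*.2,Rm),(px+Z*.15,pr),(px,pr)])
E
timeout 550 python3 plan2.py
```

```text
B 65 1
0 err 0.0 [ 1.    1.06  0.08  1.41 -0.99  1.8   1.06] pos [ 0.444 -0.367  0.184] rot 54.0
1 err 0.0 [ 1.01  1.25  0.07  1.34 -0.98  1.73  1.15] pos [ 0.444 -0.367  0.064] rot 0.0
2 err 0.0 [ 0.93  1.23  0.03  1.49 -1.04  1.59  1.22] pos [ 0.481 -0.287  0.045] rot 0.0
3 err 0.0 [ 0.92  0.91  0.04  1.59 -1.06  1.72  1.02] pos [ 0.481 -0.287  0.245] rot 0.0
4 err 0.0 [-0.17  0.35 -0.25  1.94  0.11  0.65  1.58] pos [0.542 0.152 0.221] rot 154.0
5 err 0.0 [-0.25  0.59 -0.15  2.05  0.2   0.3   1.49] pos [0.542 0.152 0.071] rot 0.0
B 75 1
0 err 0.0 [ 0.97  1.12  0.05  1.24 -0.9   1.91  1.  ] pos [ 0.456 -0.371  0.184] rot 56.0
1 err 0.0 [ 0.97  1.31  0.04  1.16 -0.88  1.84  1.09] pos [ 0.456 -0.371  0.064] rot 0.0
2 err 0.0 [ 0.9   1.27  0.01  1.36 -0.92  1.68  1.16] pos [ 0.479 -0.286  0.045] rot 0.0
3 err 0.0 [ 0.89  0.96  0.02  1.46 -0.95  1.82  0.99] pos [ 0.479 -0.286  0.245] rot 0.0
4 err 0.0 [-0.13  0.35 -0.3   1.94  0.14  0.66  1.55] pos [0.542 0.152 0.221] rot 147.0
5 err 0.0 [-0.23  0.59 -0.18  2.05  0.26  0.31  1.45] pos [0.542 0.152 0.071] rot 0.0
B 85 1
0 err 0.0 [ 1.11 
[... 1429 characters left out ...]
0.36  0.33 -0.29  1.97  0.21  0.65  1.28] pos [0.491 0.25  0.221] rot 131.0
5 err 0.0 [-0.48  0.57 -0.14  2.09  0.36  0.29  1.13] pos [0.491 0.25  0.071] rot 0.0
G 110 2
0 err 0.0 [ 0.75  1.1  -0.23  1.3  -0.53  1.91  1.02] pos [ 0.463 -0.19   0.184] rot 74.0
1 err 0.0 [ 0.74  1.28 -0.22  1.23 -0.48  1.82  1.09] pos [ 0.463 -0.19   0.064] rot 0.0
2 err 0.0 [ 0.71  1.24 -0.25  1.46 -0.51  1.63  1.14] pos [ 0.433 -0.108  0.045] rot 0.0
3 err 0.0 [ 0.73  0.92 -0.28  1.56 -0.59  1.8   1.01] pos [ 0.433 -0.108  0.245] rot 0.0
4 err 0.0 [-0.16  0.36 -0.55  1.96  0.35  0.69  1.14] pos [0.491 0.25  0.221] rot 124.0
5 err 0.0 [-0.35  0.58 -0.31  2.08  0.61  0.35  0.89] pos [0.491 0.25  0.071] rot 0.0
```

```bash
cat >> h.py <<'E'
def relm(x,Rm,lab=''):
    s=bot.observe(); A=M(s['position'],s['tool_rot']); B=np.eye(4);B[:3,:3]=Rm;B[:3,3]=x; D=np.linalg.inv(A)@B
    print(lab,'travel',np.round(D[:3,3],4).tolist(),'twist',np.round(np.degrees(R.from_matrix(D[:3,:3]).as_rotvec()),1).tolist())
E
python3 - <<'E'
from ik import *
x,Rm=pick(B,np.radians(72),np.radians(12),.012,.045)
st(); relm(x-Rm[:,2]*.09+Z*.12,Rm)
E
```

```text
t 9.7 pos [ 0.4756 -0.3002  0.2346] rpy [-3.137 -0.433  0.994] F [-0.2  0.6 -0.6] g 0.0652
 travel [-0.0861, 0.0189, 0.0161] twist [11.9, 52.8, -9.9]
```

apply_moves([
  {"travel": [-0.086, 0.019, 0.016], "twist": [11.9, 52.8, -9.9], "claw": 0.085},
  {"travel": [-0.086, 0.019, 0.016], "twist": [11.9, 52.8, -9.9], "claw": 0.085},
  {"travel": [-0.086, 0.019, 0.016], "twist": [11.9, 52.8, -9.9], "claw": 0.085},
  {"travel": [-0.086, 0.019, 0.016], "twist": [11.9, 52.8, -9.9], "claw": 0.085},
  {"travel": [-0.086, 0.019, 0.016], "twist": [11.9, 52.8, -9.9], "claw": 0.085},
  {"travel": [-0.086, 0.019, 0.016], "twist": [11.9, 52.8, -9.9], "claw": 0.085},
  {"travel": [-0.086, 0.019, 0.016], "twist": [11.9, 52.8, -9.9], "claw": 0.085},
  {"travel": [-0.086, 0.019, 0.016], "twist": [11.9, 52.8, -9.9], "claw": 0.085},
  {"travel": [-0.086, 0.019, 0.016], "twist": [11.9, 52.8, -9.9], "claw": 0.085},
  {"travel": [-0.086, 0.019, 0.016], "twist": [11.9, 52.8, -9.9], "claw": 0.085},
])

```text
clock: 10.7
position: [0.4555, -0.3681, 0.1846]
tool_rot: [3.134, -1.356, 1.271]
force: [0.3, -0.5, 0.8]
grip_width: 0.085
```

```bash
python3 - <<'E'
from ik import *
x,Rm=pick(B,np.radians(72),np.radians(12),.012,.045)
s=st(); print(np.round(s['qpos'],2)); relm(x-Rm[:,2]*.09,Rm)
d=snap('wrist','w8.png'); snap('side','s8.png')
print(wproj(d,s,[B[0],B[1],.066]),wproj(d,s,[B[0],B[1],0]))
E
```

```text
t 10.7 pos [ 0.4555 -0.3681  0.1846] rpy [ 3.134 -1.356  1.271] F [ 0.3 -0.5  0.8] g 0.085
[ 0.97  1.1   0.07  1.29 -0.93  1.88  1.02]
 travel [-0.1187, -0.0024, 0.0229] twist [-0.3, 0.3, 0.2]
[275.89092027 314.96846974] [275.91688677 354.47321026]
```

View pics/w8.png

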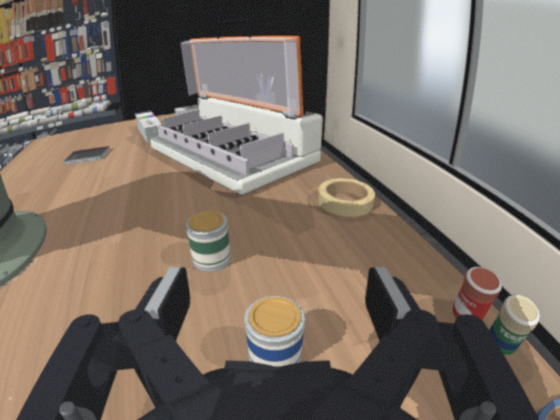

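View pics/s8.png

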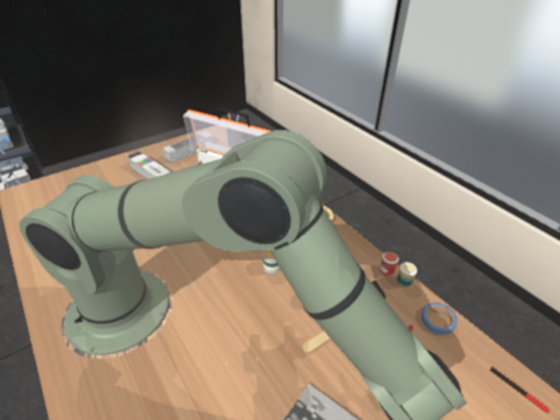

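apply_moves([
  {"travel": [-0.04, -0.001, 0.008], "twist": [0, 0, 0], "claw": 0.085},
  {"travel": [-0.07, -0.002, 0.015], "twist": [0, 0, 0], "claw": 0.085},
  {"travel": [-0.07, -0.002, 0.015], "twist": [0, 0, 0], "claw": 0.085},
])

```text
clock: 11.1
position: [0.4523, -0.3669, 0.1094]
tool_rot: [-3.13, -1.361, 1.25]
force: [-0.5, 0.2, -0.2]
grip_width: 0.0851
```

```bash
python3 - <<'E'
from ik import *
s=st(); d=bot.grab_frame('side'); crop(d,260,180,240,230,3,'s9.png')
X,r=fk2(s['qpos'],P); w=X-r.apply([0,0,.3279]); print('wrist',w, proj(d,w), proj(d,[w[0],w[1],0]))
x,Rm=pick(B,np.radians(72),np.radians(12),.012,.045); relm(x-Rm[:,2]*.09,Rm); relm(x,Rm)
E
```

```text
t 11.1 pos [ 0.4523 -0.3669  0.1094] rpy [-3.13  -1.361  1.25 ] F [-0.5  0.2 -0.2] g 0.0851
wrist [ 0.35481157 -0.67247227  0.17762666] [404.6325541  410.28443371] [386.67702743 446.00353932]
 travel [-0.0474, 0.0006, 0.0075] twist [-0.3, 0.1, 0.0]
 travel [-0.0473, 0.001, 0.0975] twist [-0.3, 0.1, 0.0]
```

View pics/s9.png

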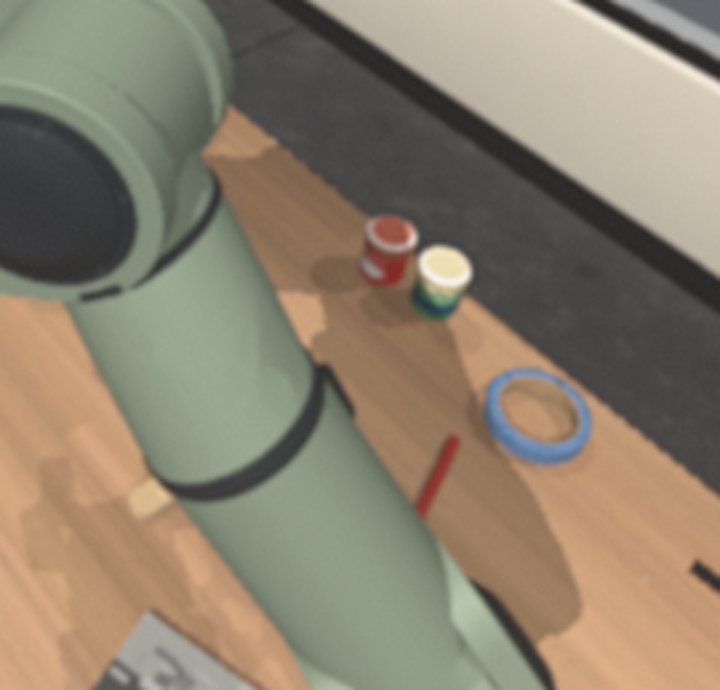

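apply_moves([
  {"travel": [-0.015, 0.001, 0.0025], "twist": [0, 0, 0], "claw": 0.085},
  {"travel": [-0.03, 0.001, 0.005], "twist": [0, 0, 0], "claw": 0.085},
  {"travel": [-0.047, 0.001, 0.0075], "twist": [0, 0, 0], "claw": 0.085},
  {"travel": [-0.047, 0.001, 0.0075], "twist": [0, 0, 0], "claw": 0.085},
])

```text
clock: 11.55
position: [0.4525, -0.3703, 0.0617]
tool_rot: [-3.136, -1.362, 1.255]
force: [-0.0, 0.2, -1.0]
grip_width: 0.0852
```

```bash
python3 - <<'E'
from ik import *
s=st(); print(np.round(s['joint_efforts'],1)); d=snap('wrist','w10.png'); e=bot.grab_frame('side'); crop(e,260,180,240,230,3,'s10.png')
x,Rm=pick(B,np.radians(72),np.radians(12),.012,.045); relm(x,Rm)
print(wproj(d,s,[B[0],B[1],.066]),wproj(d,s,[B[0],B[1],0]))
E
```

```text
t 11.55 pos [ 0.4525 -0.3703  0.0617] rpy [-3.136 -1.362  1.255] F [-0.   0.2 -1. ] g 0.0852
[  -0.2 -131.4    3.6  -24.2   -2.5    4.7    0.3]
 travel [0.0001, -0.0002, 0.0904] twist [-0.2, 0.0, 0.1]
[278.87934918 193.96826441] [278.68915085 266.97234841]
```

View pics/w10.png

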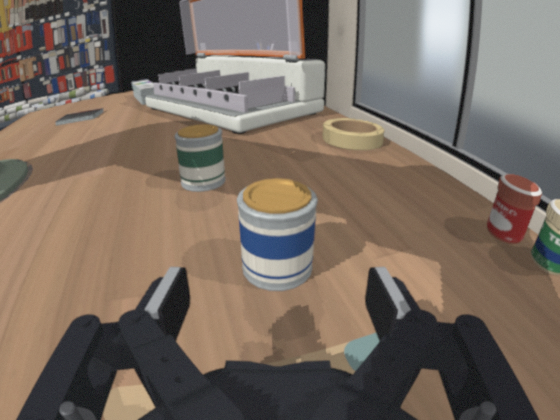

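View pics/s10.png

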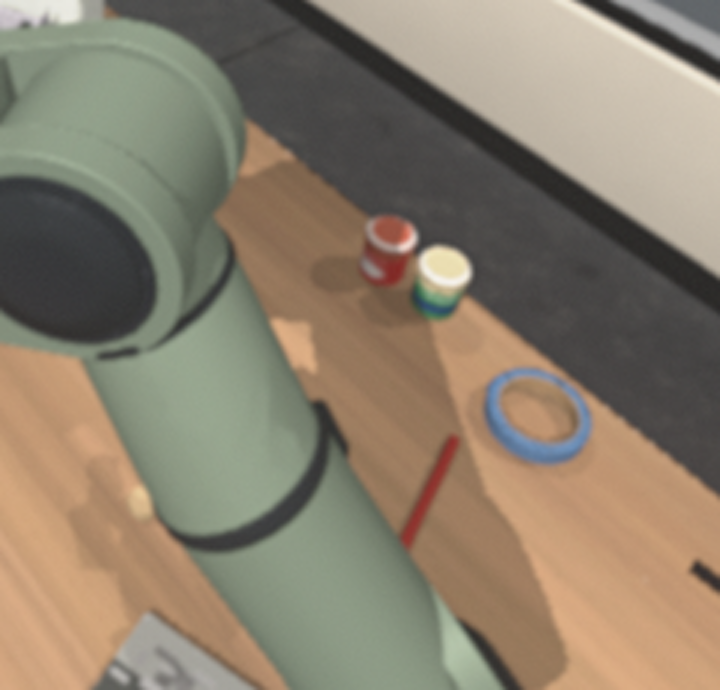

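apply_moves([
  {"travel": [0, 0, 0.03], "twist": [0, 0, 0], "claw": 0.085},
  {"travel": [0, 0, 0.06], "twist": [0, 0, 0], "claw": 0.085},
  {"travel": [0, 0, 0.08], "twist": [0, 0, 0], "claw": 0.085},
  {"travel": [0, 0, 0.09], "twist": [0, 0, 0], "claw": 0.085},
  {"travel": [0, 0, 0.09], "twist": [0, 0, 0], "claw": 0.085},
])

```text
clock: 12.15
position: [0.4804, -0.2864, 0.0458]
tool_rot: [3.134, -1.361, 1.269]
force: [0.4, -0.5, -0.4]
grip_width: 0.085
```

```bash
python3 - <<'E'
from ik import *
s=st(); print(np.round(s['joint_efforts'],1)); d=snap('wrist','w11.png')
x,Rm=pick(B,np.radians(72),np.radians(12),.012,.045); relm(x,Rm)
E
```

```text
t 12.15 pos [ 0.4804 -0.2864  0.0458] rpy [ 3.134 -1.361  1.269] F [ 0.4 -0.5 -0.4] g 0.085
[  -1.5 -123.3    1.2  -15.7   -2.2    4.5    0.3]
 travel [-0.0005, -0.0005, 0.001] twist [-0.2, 0.1, 0.1]
```

View pics/w11.png

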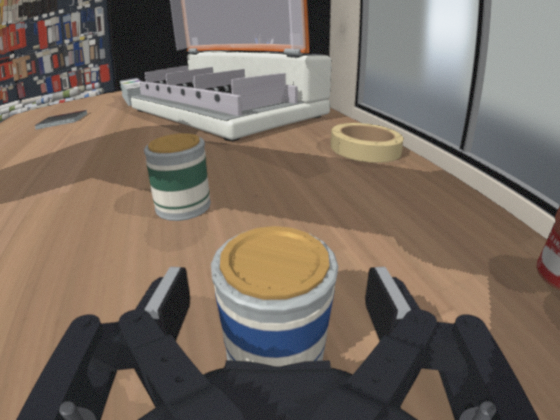

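apply_moves([
  {"travel": [0, 0, 0], "twist": [0, 0, 0], "claw": 0.0},
  {"travel": [0, 0, 0], "twist": [0, 0, 0], "claw": 0.0},
  {"travel": [0, 0, 0], "twist": [0, 0, 0], "claw": 0.0},
  {"travel": [0, 0, 0], "twist": [0, 0, 0], "claw": 0.0},
  {"travel": [0, 0, 0], "twist": [0, 0, 0], "claw": 0.0},
  {"travel": [0, 0, 0], "twist": [0, 0, 0], "claw": 0.0},
], force=60)

```text
clock: 12.8
position: [0.4799, -0.2874, 0.0454]
tool_rot: [3.135, -1.36, 1.267]
force: [-1.4, -2.4, 2.2]
grip_width: 0.0536
```

apply_moves([
  {"travel": [0.005, 0, -0.001], "twist": [0, 0, 0], "claw": 0.0},
  {"travel": [0.015, 0, -0.003], "twist": [0, 0, 0], "claw": 0.0},
  {"travel": [0.03, 0, -0.0064], "twist": [0, 0, 0], "claw": 0.0},
  {"travel": [0.03, 0, -0.0064], "twist": [0, 0, 0], "claw": 0.0},
], force=80)

```text
clock: 13.2
position: [0.4804, -0.2877, 0.0783]
tool_rot: [3.124, -1.359, 1.278]
force: [0.3, -0.9, -1.9]
grip_width: 0.0537
```

```bash
python3 - <<'E'
from ik import *
s=st(); d=snap('wrist','w12.png')
E
```

```text
t 13.2 pos [ 0.4804 -0.2877  0.0783] rpy [ 3.124 -1.359  1.278] F [ 0.3 -0.9 -1.9] g 0.0537
```

View pics/w12.png

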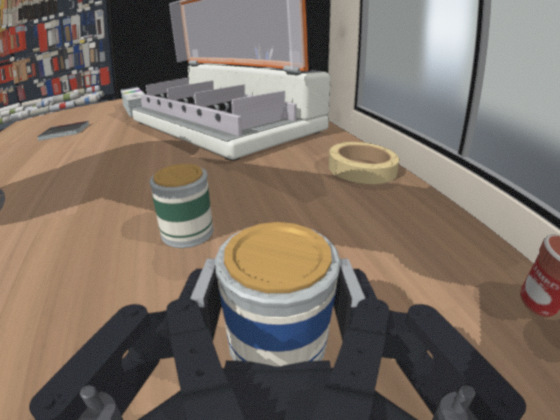

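```bash
python3 - <<'E'
from ik import *
s=st(); b=np.radians(12); px,pr=place(1,b,.012,-.013)
x,Rm=pick(B,np.radians(72),b,.012,.045); relm(x+Z*.22,Rm,'lift')
from plan import track
q=track(s['qpos'],[(x+Z*.22,Rm),(px+Z*.19,pr),(px+Z*.04,pr),(px,pr)],12)
# relative twist between lift pose and above
A=np.eye(4);A[:3,:3]=Rm;A[:3,3]=x+Z*.22;Bm=np.eye(4);Bm[:3,:3]=pr;Bm[:3,3]=px+Z*.19
D=np.linalg.inv(A)@Bm; print(np.round(D[:3,3],4),np.round(np.degrees(R.from_matrix(D[:3,:3]).as_rotvec()),1))
E
```

```text
t 13.25 pos [ 0.4802 -0.2874  0.0773] rpy [ 3.127 -1.359  1.275] F [ 0.5 -0.1 -1.8] g 0.0532
lift travel [0.1837, -0.0002, -0.0388] twist [-0.2, 0.1, 0.2]
0 err 0.0 [ 0.89  0.91  0.04  1.5  -0.99  1.81  0.98] pos [ 0.48  -0.287  0.265] rot 0.0
1 err 0.0 [-0.1   0.3  -0.33  1.89  0.12  0.75  1.57] pos [0.542 0.152 0.261] rot 149.0
2 err 0.0 [-0.19  0.52 -0.23  2.03  0.24  0.4   1.46] pos [0.542 0.152 0.111] rot 0.0
3 err 0.0 [-0.22  0.59 -0.19  2.05  0.27  0.31  1.43] pos [0.542 0.152 0.071] rot 0.0
[ 0.0869 -0.0764  0.4279] [  78.   -41.3 -120. ]
```

apply_moves([
  {"travel": [0.05, 0, -0.01], "twist": [0, 0, 0], "claw": 0.0},
  {"travel": [0.1, 0, -0.021], "twist": [0, 0, 0], "claw": 0.0},
  {"travel": [0.15, 0, -0.032], "twist": [0, 0, 0], "claw": 0.0},
  {"travel": [0.184, 0, -0.039], "twist": [0, 0, 0], "claw": 0.0},
  {"travel": [0.184, 0, -0.039], "twist": [0, 0, 0], "claw": 0.0},
], force=100)

```text
clock: 13.75
position: [0.4803, -0.2874, 0.2686]
tool_rot: [3.107, -1.357, 1.294]
force: [0.1, -0.5, -0.1]
grip_width: 0.0529
```

```bash
python3 - <<'E'
from ik import *
s=st(); b=np.radians(12); px,pr=place(1,b,.012,-.013); relm(px+Z*.19,pr)
E
```

```text
t 13.75 pos [ 0.4803 -0.2874  0.2686] rpy [ 3.107 -1.357  1.294] F [ 0.1 -0.5 -0.1] g 0.0529
 travel [0.0859, -0.0755, 0.4291] twist [77.6, -41.0, -119.7]
```

apply_moves([
  {"travel": [0.0045, -0.004, 0.0225], "twist": [4.1, -2.1, -6.3], "claw": 0.0},
  {"travel": [0.009, -0.008, 0.045], "twist": [8.2, -4.3, -12.6], "claw": 0.0},
  {"travel": [0.0135, -0.012, 0.0675], "twist": [12.2, -6.5, -18.9], "claw": 0.0},
  {"travel": [0.018, -0.016, 0.09], "twist": [16.3, -8.6, -25.2], "claw": 0.0},
  {"travel": [0.0225, -0.02, 0.1125], "twist": [20.4, -10.8, -31.5], "claw": 0.0},
  {"travel": [0.027, -0.024, 0.135], "twist": [24.5, -12.9, -37.8], "claw": 0.0},
  {"travel": [0.0315, -0.028, 0.1575], "twist": [28.6, -15.1, -44.1], "claw": 0.0},
  {"travel": [0.036, -0.032, 0.18], "twist": [32.7, -17.3, -50.4], "claw": 0.0},
  {"travel": [0.0405, -0.036, 0.2025], "twist": [36.8, -19.4, -56.7], "claw": 0.0},
  {"travel": [0.045, -0.04, 0.225], "twist": [40.8, -21.6, -63], "claw": 0.0},
])

```text
clock: 14.75
position: [0.5117, -0.0551, 0.2604]
tool_rot: [2.536, -0.436, 2.807]
force: [0.5, 0.4, -1.5]
grip_width: 0.0532
```

```bash
python3 - <<'E'
from ik import *
s=st(); b=np.radians(12); px,pr=place(1,b,.012,-.013); relm(px+Z*.19,pr); print(np.round(s['qpos'],2))
E
```

```text
t 14.75 pos [ 0.5117 -0.0551  0.2604] rpy [ 2.536 -0.436  2.807] F [ 0.5  0.4 -1.5] g 0.0532
 travel [0.0361, 0.1599, 0.1305] twist [37.0, -19.6, -56.5]
[ 0.48  0.58 -0.18  1.66 -0.53  1.35  1.64]
```

apply_moves([
  {"travel": [0.004, 0.018, 0.0145], "twist": [4.1, -2.2, -6.3], "claw": 0.0},
  {"travel": [0.008, 0.0355, 0.029], "twist": [8.2, -4.4, -12.6], "claw": 0.0},
  {"travel": [0.012, 0.053, 0.0435], "twist": [12.3, -6.5, -18.8], "claw": 0.0},
  {"travel": [0.016, 0.071, 0.058], "twist": [16.4, -8.7, -25.1], "claw": 0.0},
  {"travel": [0.02, 0.089, 0.0725], "twist": [20.6, -10.9, -31.4], "claw": 0.0},
  {"travel": [0.024, 0.1065, 0.087], "twist": [24.7, -13.1, -37.7], "claw": 0.0},
  {"travel": [0.028, 0.124, 0.1015], "twist": [28.8, -15.2, -43.9], "claw": 0.0},
  {"travel": [0.032, 0.142, 0.116], "twist": [32.9, -17.4, -50.2], "claw": 0.0},
  {"travel": [0.036, 0.16, 0.1305], "twist": [37, -19.6, -56.5], "claw": 0.0},
  {"travel": [0.036, 0.16, 0.1305], "twist": [37, -19.6, -56.5], "claw": 0.0},
])

```text
clock: 15.75
position: [0.5411, 0.1558, 0.2616]
tool_rot: [3.141, 0.208, -2.655]
force: [0.5, -0.6, -2.1]
grip_width: 0.0528
```

```bash
python3 - <<'E'
from ik import *
s=st(); b=np.radians(12); px,pr=place(1,b,.012,-.013); relm(px+Z*.05,pr); print(np.round(s['qpos'],2))
d=snap('wrist','w13.png'); e=bot.grab_frame('side'); crop(e,130,60,240,180,3,'s13.png'); t=bot.grab_frame('top'); crop(t,80,130,190,150,4,'t13.png')
E
```

```text
t 15.75 pos [0.5411 0.1558 0.2616] rpy [ 3.141  0.208 -2.655] F [ 0.5 -0.6 -2.1] g 0.0528
 travel [0.0299, -0.0036, 0.1374] twist [0.1, -0.1, 0.3]
[-0.13  0.3  -0.3   1.89  0.1   0.76  1.58]
```

View pics/w13.png

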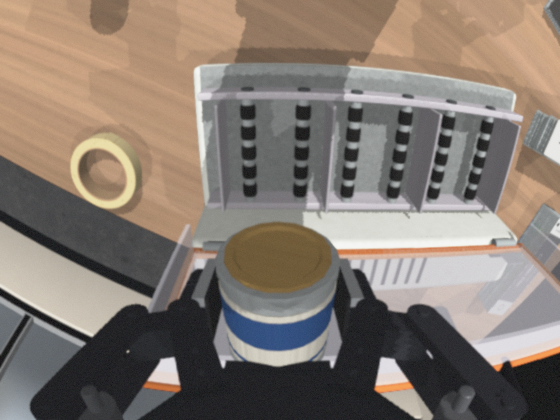

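View pics/s13.png

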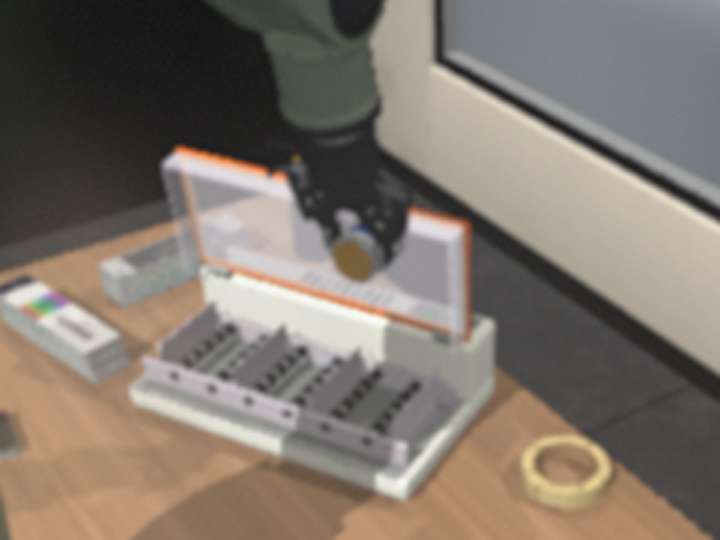

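View pics/t13.png

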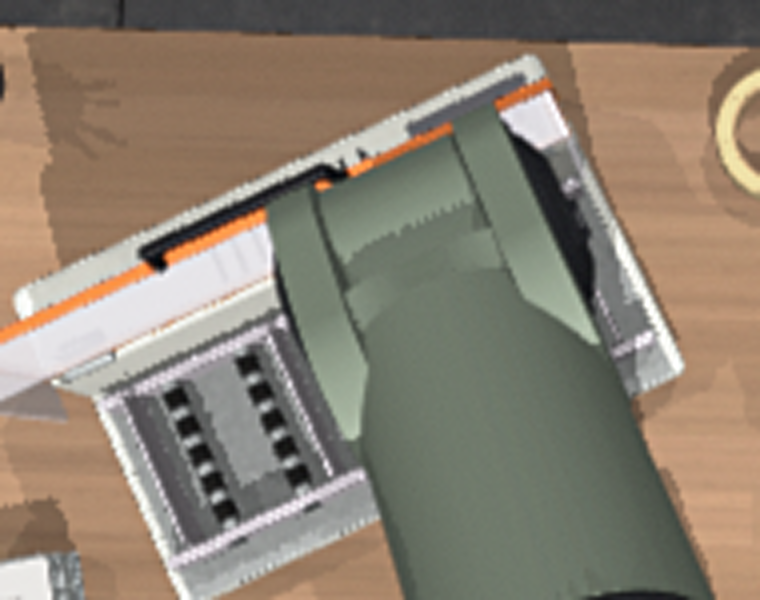

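```bash
python3 - <<'E'
from ik import *
s=st(); d=bot.grab_frame('wrist')
def mx(x,y,z): return MO+MX*x+MY*y+Z*z
marks=[]
for bay in(1,2,3):
  for r in(-.028,.028):
    for x in (-.06,.06): marks.append(wproj(d,s,mx(x,(bay-2)*.11+r,.068)))
for y in(-.055,.055):
    for x in (-.06,.06): marks.append(wproj(d,s,mx(x,y,.09)))
crop(d,180,50,360,210,2.2,'w14.png',marks)
E
```

```text
t 15.9 pos [0.5428 0.1507 0.2615] rpy [ 3.138  0.206 -2.667] F [-0.3 -0.8 -2.2] g 0.0525
```

View pics/w14.png

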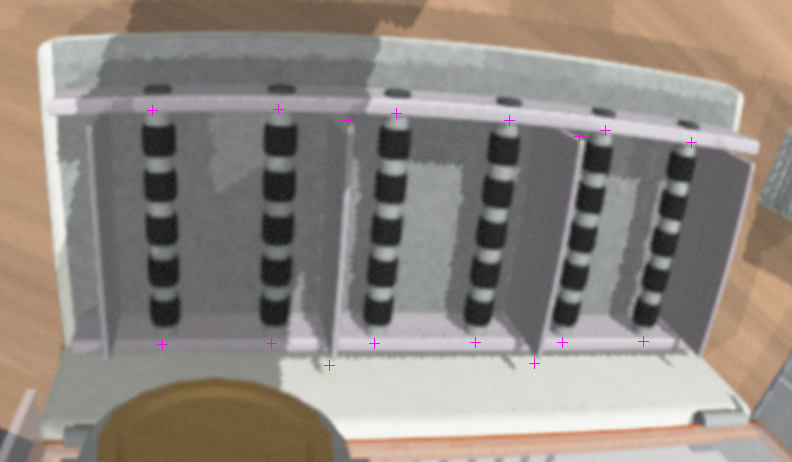

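```bash
sed -i "s/MO=np.array(\[.5026,.2558,0\])/MO=np.array([.5026,.2558,0])+MY*.0015/" ik.py; python3 - <<'E'
from ik import *
s=st(); b=np.radians(12); px,pr=place(1,b,.012,-.013); relm(px+Z*.05,pr); relm(px+Z*.004,pr)
E
```

```text
t 15.95 pos [0.5431 0.1502 0.2615] rpy [ 3.138  0.206 -2.669] F [ 0.2 -0.8 -0.5] g 0.0531
 travel [0.0289, 0.0034, 0.1376] twist [0.1, -0.2, -0.4]
 travel [0.0383, 0.0033, 0.1826] twist [0.1, -0.2, -0.4]
```

apply_moves([
  {"travel": [0.006, 0.0034, 0.03], "twist": [0, 0, 0], "claw": 0.0},
  {"travel": [0.0145, 0.0034, 0.069], "twist": [0, 0, 0], "claw": 0.0},
  {"travel": [0.0215, 0.0034, 0.103], "twist": [0, 0, 0], "claw": 0.0},
  {"travel": [0.029, 0.0034, 0.1376], "twist": [0, 0, 0], "claw": 0.0},
  {"travel": [0.029, 0.0034, 0.1376], "twist": [0, 0, 0], "claw": 0.0},
  {"travel": [0.029, 0.0034, 0.1376], "twist": [0, 0, 0], "claw": 0.0},
])

```text
clock: 16.55
position: [0.5416, 0.1537, 0.1217]
tool_rot: [3.139, 0.206, -2.668]
force: [0.2, 0.5, -0.9]
grip_width: 0.0531
```

```bash
python3 - <<'E'
from ik import *
s=st(); b=np.radians(12); px,pr=place(1,b,.012,-.013); relm(px+Z*.004,pr)
d=snap('wrist','w15.png'); e=bot.grab_frame('side'); crop(e,150,80,180,150,4,'s15.png')
E
```

```text
t 16.55 pos [0.5416 0.1537 0.1217] rpy [ 3.139  0.206 -2.668] F [ 0.2  0.5 -0.9] g 0.0531
 travel [0.0099, -0.0001, 0.0456] twist [0.1, -0.2, -0.4]
```

View pics/w15.png

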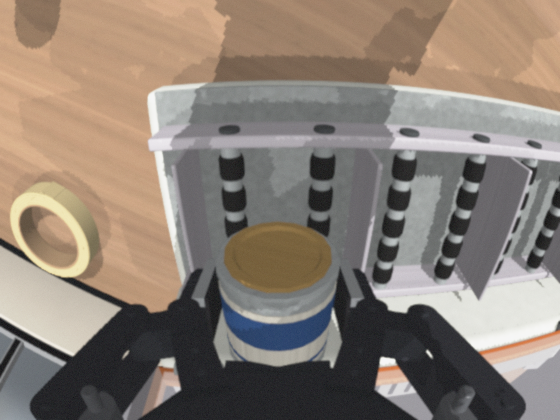

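View pics/s15.png

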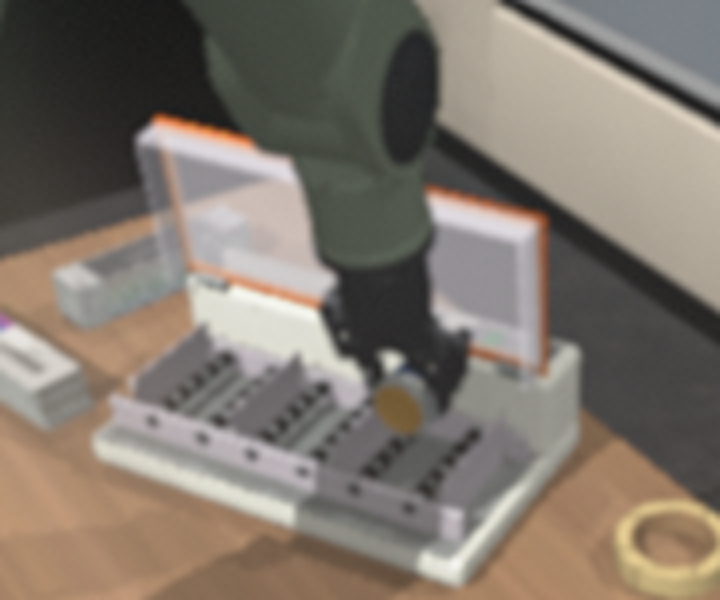

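apply_moves([
  {"travel": [0.004, 0, 0.018], "twist": [0, 0, 0], "claw": 0.0},
  {"travel": [0.0075, 0, 0.035], "twist": [0, 0, 0], "claw": 0.0},
  {"travel": [0.01, 0, 0.0455], "twist": [0, -0.2, -0.4], "claw": 0.0},
  {"travel": [0.01, 0, 0.0455], "twist": [0, -0.2, -0.4], "claw": 0.0},
  {"travel": [0.01, 0, 0.0455], "twist": [0, -0.2, -0.4], "claw": 0.0},
])

```text
clock: 17.15
position: [0.5416, 0.1546, 0.0762]
tool_rot: [3.141, 0.213, -2.66]
force: [0.5, -0.2, -1.0]
grip_width: 0.053
```

apply_moves([
  {"travel": [0.0004, 0, 0.002], "twist": [0, 0, 0], "claw": 0.0},
  {"travel": [0.0006, 0, 0.003], "twist": [0, 0, 0], "claw": 0.0},
  {"travel": [0.0006, 0, 0.003], "twist": [0, 0, 0], "claw": 0.0},
])

```text
clock: 17.45
position: [0.5418, 0.1541, 0.0725]
tool_rot: [3.141, 0.213, -2.66]
force: [3.4, -3.2, 2.7]
grip_width: 0.0529
```

apply_moves([
  {"travel": [0.0002, 0, 0.001], "twist": [0, 0, 0], "claw": 0.0},
  {"travel": [0.0002, 0, 0.001], "twist": [0, 0, 0], "claw": 0.058},
  {"travel": [0.0002, 0, 0.001], "twist": [0, 0, 0], "claw": 0.064},
  {"travel": [0.0002, 0, 0.001], "twist": [0, 0, 0], "claw": 0.066},
  {"travel": [0.0002, 0, 0.001], "twist": [0, 0, 0], "claw": 0.066},
])

```text
clock: 17.95
position: [0.5407, 0.1546, 0.0707]
tool_rot: [3.14, 0.211, -2.659]
force: [-0.3, 0.2, 0.6]
grip_width: 0.066
```

```bash
python3 - <<'E'
from ik import *
s=st(); 
d=snap('wrist','w16.png'); e=bot.grab_frame('side'); crop(e,150,80,180,150,4,'s16.png')
E
```

```text
t 17.95 pos [0.5407 0.1546 0.0707] rpy [ 3.14   0.211 -2.659] F [-0.3  0.2  0.6] g 0.066
```

View pics/w16.png

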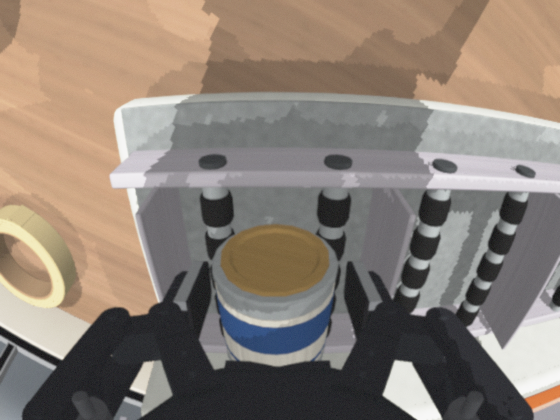

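View pics/s16.png

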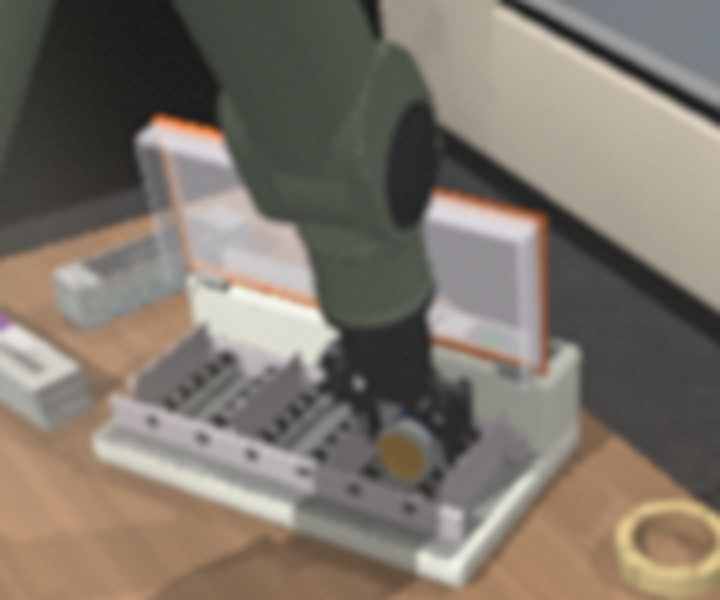

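apply_moves([
  {"travel": [0, 0, -0.02], "twist": [0, 0, 0], "claw": 0.066},
  {"travel": [0, 0, -0.06], "twist": [0, 0, 0], "claw": 0.066},
  {"travel": [0, 0, -0.11], "twist": [0, 0, 0], "claw": 0.066},
  {"travel": [0, 0, -0.16], "twist": [0, 0, 0], "claw": 0.07},
  {"travel": [0, 0, -0.2], "twist": [0, 0, 0], "claw": 0.085},
  {"travel": [0, 0, -0.2], "twist": [0, 0, 0], "claw": 0.085},
])

```text
clock: 18.65
position: [0.505, 0.135, 0.2714]
tool_rot: [-3.141, 0.218, -2.659]
force: [0.5, 0.2, -0.1]
grip_width: 0.0848
```

```bash
python3 - <<'E'
from ik import *
s=st(); 
d=snap('wrist','w17.png'); e=bot.grab_frame('side'); crop(e,150,100,200,180,4,'s17.png'); t=bot.grab_frame('top'); crop(t,250,180,150,100,5,'t17.png',[proj(t,[G[0],G[1],.066])])
E
```

```text
t 18.65 pos [0.505  0.135  0.2714] rpy [-3.141  0.218 -2.659] F [ 0.5  0.2 -0.1] g 0.0848
```

View pics/w17.png

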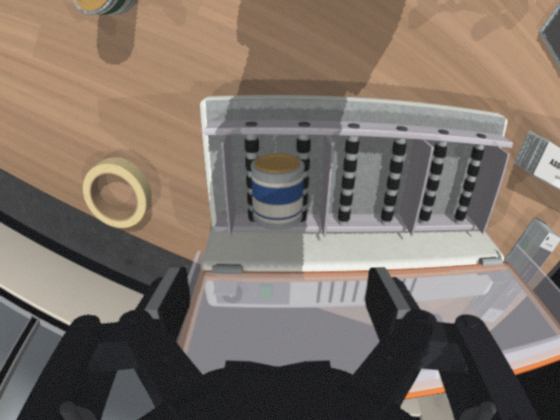

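View pics/s17.png

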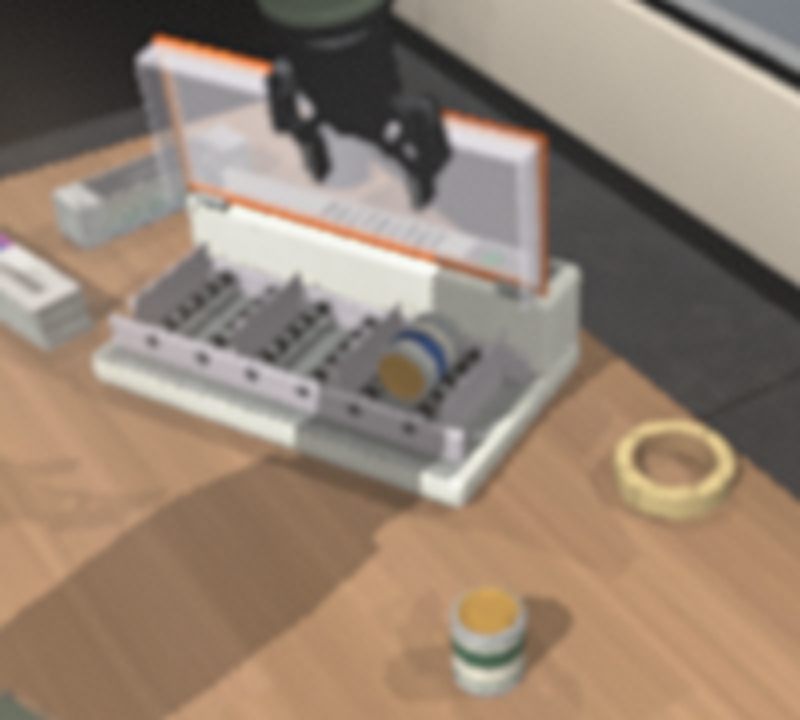

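View pics/t17.png

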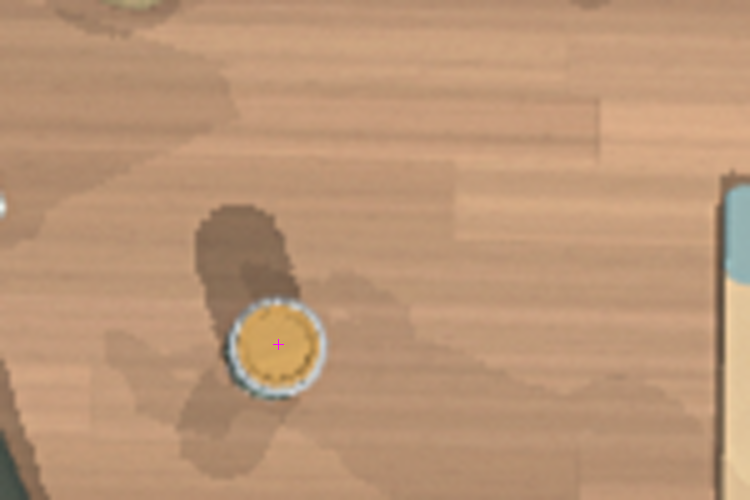

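```bash
python3 - <<'E'
from plan import *
s=st(); b=np.radians(12)
x,Rm=pick(G,np.radians(100),b,.012,.045); pre=x-Rm[:,2]*.09; px,pr=place(3,b,.012,-.013)
relm(pre+Z*.18,Rm)
track(s['qpos'],[(pre+Z*.18,Rm),(pre,Rm),(x,Rm),(x+Z*.22,Rm),(px+Z*.19,pr),(px,pr)],12)
E
```

```text
t 18.8 pos [0.5036 0.1347 0.2659] rpy [ 3.141  0.211 -2.659] F [ 0.3 -0.4  0.2] g 0.0848
 travel [0.2, -0.2663, -0.0204] twist [-63.1, 60.0, 97.4]
0 err 0.0 [ 0.74  0.96 -0.06  1.44 -0.7   1.91  1.07] pos [ 0.45  -0.194  0.244] rot 131.0
1 err 0.0 [ 0.74  1.24 -0.06  1.36 -0.66  1.76  1.2 ] pos [ 0.45  -0.194  0.064] rot 0.0
2 err 0.0 [ 0.68  1.21 -0.09  1.56 -0.7   1.58  1.26] pos [ 0.435 -0.107  0.045] rot 0.0
3 err 0.0 [ 0.69  0.84 -0.1   1.66 -0.75  1.78  1.08] pos [ 0.435 -0.107  0.265] rot 0.0
4 err 0.0 [-0.47  0.31 -0.43  1.89  0.29  0.79  0.99] pos [0.439 0.349 0.261] rot 131.0
5 err 0.0 [-0.65  0.59 -0.21  2.06  0.56  0.36  0.72] pos [0.439 0.349 0.071] rot 0.0
```

apply_moves([
  {"travel": [0.0118, -0.0157, -0.0012], "twist": [-3.7, 3.5, 5.7], "claw": 0.085},
  {"travel": [0.0236, -0.0314, -0.0024], "twist": [-7.4, 7.1, 11.5], "claw": 0.085},
  {"travel": [0.0354, -0.0471, -0.0036], "twist": [-11.1, 10.6, 17.2], "claw": 0.085},
  {"travel": [0.0472, -0.0628, -0.0048], "twist": [-14.8, 14.1, 22.9], "claw": 0.085},
  {"travel": [0.059, -0.0785, -0.006], "twist": [-18.5, 17.6, 28.6], "claw": 0.085},
  {"travel": [0.0708, -0.0942, -0.0072], "twist": [-22.2, 21.2, 34.4], "claw": 0.085},
  {"travel": [0.0826, -0.11, -0.0084], "twist": [-25.9, 24.7, 40.1], "claw": 0.085},
  {"travel": [0.0944, -0.1256, -0.0096], "twist": [-29.6, 28.2, 45.8], "claw": 0.085},
  {"travel": [0.1062, -0.1413, -0.0108], "twist": [-33.3, 31.8, 51.6], "claw": 0.085},
  {"travel": [0.118, -0.157, -0.012], "twist": [-37, 35.3, 57.3], "claw": 0.085},
])

```text
clock: 19.8
position: [0.4719, -0.0594, 0.2515]
tool_rot: [2.621, -0.681, 2.832]
force: [-0.5, -0.5, 0.1]
grip_width: 0.085
```

```bash
python3 - <<'E'
from plan import *
s=st(); b=np.radians(12)
x,Rm=pick(G,np.radians(100),b,.012,.045); pre=x-Rm[:,2]*.09
relm(pre+Z*.12,Rm); print(np.round(s['qpos'],2))
E
```

```text
t 19.8 pos [ 0.4719 -0.0594  0.2515] rpy [ 2.621 -0.681  2.832] F [-0.5 -0.5  0.1] g 0.085
 travel [-0.0584, -0.1367, -0.0324] twist [-26.0, 24.5, 39.8]
[ 0.42  0.66 -0.13  1.6  -0.45  1.55  1.53]
```

apply_moves([
  {"travel": [-0.0083, -0.0195, -0.0046], "twist": [-3.7, 3.5, 5.7], "claw": 0.085},
  {"travel": [-0.0167, -0.039, -0.0093], "twist": [-7.4, 7, 11.4], "claw": 0.085},
  {"travel": [-0.025, -0.0586, -0.0139], "twist": [-11.1, 10.5, 17.1], "claw": 0.085},
  {"travel": [-0.0334, -0.078, -0.0185], "twist": [-14.9, 14, 22.7], "claw": 0.085},
  {"travel": [-0.0417, -0.0976, -0.0231], "twist": [-18.6, 17.5, 28.4], "claw": 0.085},
  {"travel": [-0.05, -0.117, -0.0278], "twist": [-22.3, 21, 34.1], "claw": 0.085},
  {"travel": [-0.0584, -0.1367, -0.0324], "twist": [-26, 24.5, 39.8], "claw": 0.085},
  {"travel": [-0.0584, -0.1367, -0.0324], "twist": [-26, 24.5, 39.8], "claw": 0.085},
  {"travel": [-0.0584, -0.1367, -0.0324], "twist": [-26, 24.5, 39.8], "claw": 0.085},
])

```text
clock: 20.7
position: [0.4507, -0.1934, 0.1836]
tool_rot: [3.126, -1.359, 1.762]
force: [0.8, 0.2, 0.1]
grip_width: 0.0847
```

```bash
python3 - <<'E'
from plan import *
s=st(); b=np.radians(12)
x,Rm=pick(G,np.radians(100),b,.012,.045); pre=x-Rm[:,2]*.09
relm(pre,Rm); print(np.round(s['qpos'],2))
d=snap('wrist','w18.png'); print(wproj(d,s,[G[0],G[1],.066]))
E
```

```text
t 20.7 pos [ 0.4507 -0.1934  0.1836] rpy [ 3.126 -1.359  1.762] F [0.8 0.2 0.1] g 0.0847
 travel [-0.1173, -0.001, 0.0248] twist [-0.0, 0.1, 0.2]
[ 0.69  1.05  0.02  1.44 -0.72  1.88  1.17]
[276.87640276 312.87325987]
```

View pics/w18.png

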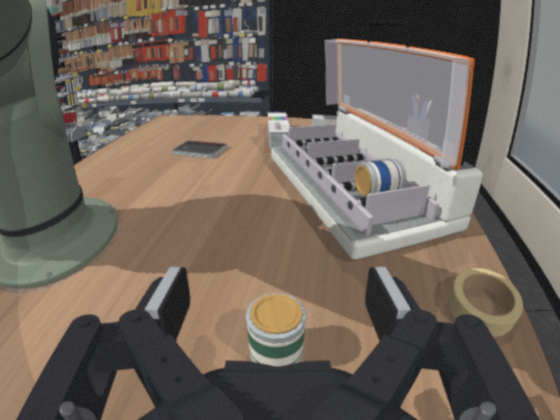

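apply_moves([
  {"travel": [-0.04, -0.001, 0.0085], "twist": [0, 0, 0], "claw": 0.085},
  {"travel": [-0.08, -0.001, 0.017], "twist": [0, 0, 0], "claw": 0.085},
  {"travel": [-0.105, -0.001, 0.022], "twist": [0, 0, 0], "claw": 0.085},
  {"travel": [-0.1173, -0.001, 0.0248], "twist": [0, 0, 0], "claw": 0.085},
  {"travel": [-0.1173, -0.001, 0.0248], "twist": [0, 0, 0], "claw": 0.085},
])

```text
clock: 21.25
position: [0.4512, -0.1933, 0.065]
tool_rot: [3.116, -1.358, 1.774]
force: [-0.1, -0.1, 0.2]
grip_width: 0.0849
```

```bash
python3 - <<'E'
from plan import *
s=st(); b=np.radians(12)
x,Rm=pick(G,np.radians(100),b,.012,.045)
relm(x,Rm); print(np.round(s['joint_efforts'],1))
d=snap('wrist','w19.png'); print(wproj(d,s,[G[0],G[1],.066]))
E
```

```text
t 21.25 pos [ 0.4512 -0.1933  0.065 ] rpy [ 3.116 -1.358  1.774] F [-0.1 -0.1  0.2] g 0.0849
 travel [-0.0011, -0.0009, 0.0899] twist [-0.1, 0.2, 0.3]
[  -0.  -119.7    2.5  -18.4   -1.7    4.7    0.3]
[276.88554072 198.2156031 ]
```

View pics/w19.png

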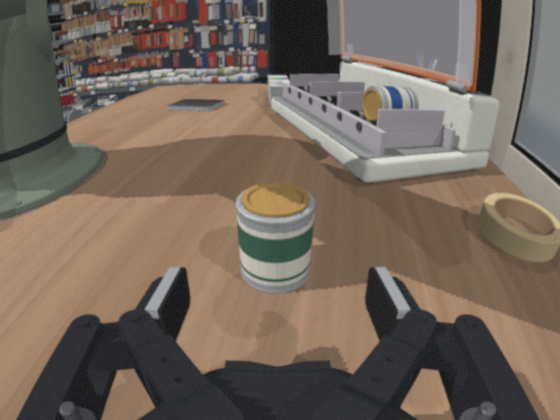

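Tin at column 276, lid at row 199: aligned. Advance, close, small lift.

apply_moves([
  {"travel": [-0.001, -0.0005, 0.03], "twist": [0, 0, 0], "claw": 0.085},
  {"travel": [-0.001, -0.0005, 0.06], "twist": [0, 0, 0], "claw": 0.085},
  {"travel": [-0.001, -0.0005, 0.08], "twist": [0, 0, 0], "claw": 0.085},
  {"travel": [-0.001, -0.0005, 0.09], "twist": [0, 0, 0], "claw": 0.085},
  {"travel": [-0.001, -0.0005, 0.09], "twist": [0, 0, 0], "claw": 0.085},
  {"travel": [-0.001, -0.0005, 0.09], "twist": [0, 0, 0], "claw": 0.0},
  {"travel": [-0.001, -0.0005, 0.09], "twist": [0, 0, 0], "claw": 0.0},
  {"travel": [-0.001, -0.0005, 0.09], "twist": [0, 0, 0], "claw": 0.0},
  {"travel": [-0.001, -0.0005, 0.09], "twist": [0, 0, 0], "claw": 0.0},
  {"travel": [-0.001, -0.0005, 0.09], "twist": [0, 0, 0], "claw": 0.0},
], force=60)

```text
clock: 22.3
position: [0.4357, -0.1088, 0.046]
tool_rot: [3.111, -1.357, 1.776]
force: [0.0, -5.1, 5.9]
grip_width: 0.0538
```

apply_moves([
  {"travel": [0, 0, 0], "twist": [0, 0, 0], "claw": 0.0},
  {"travel": [0.005, 0, -0.001], "twist": [0, 0, 0], "claw": 0.0},
  {"travel": [0.015, 0, -0.003], "twist": [0, 0, 0], "claw": 0.0},
  {"travel": [0.03, 0, -0.0064], "twist": [0, 0, 0], "claw": 0.0},
  {"travel": [0.03, 0, -0.0064], "twist": [0, 0, 0], "claw": 0.0},
], force=100)

```text
clock: 22.8
position: [0.4358, -0.1084, 0.0783]
tool_rot: [3.106, -1.355, 1.782]
force: [0.8, -0.6, -1.2]
grip_width: 0.0528
```

```bash
python3 - <<'E'
from plan import *
s=st(); b=np.radians(12)
x,Rm=pick(G,np.radians(100),b,.012,.045)
relm(x+Z*.22,Rm)
d=snap('wrist','w20.png')
E
```

```text
t 22.8 pos [ 0.4358 -0.1084  0.0783] rpy [ 3.106 -1.355  1.782] F [ 0.8 -0.6 -1.2] g 0.0528
 travel [0.1827, 0.0008, -0.0386] twist [-0.0, 0.3, 0.4]
```

View pics/w20.png

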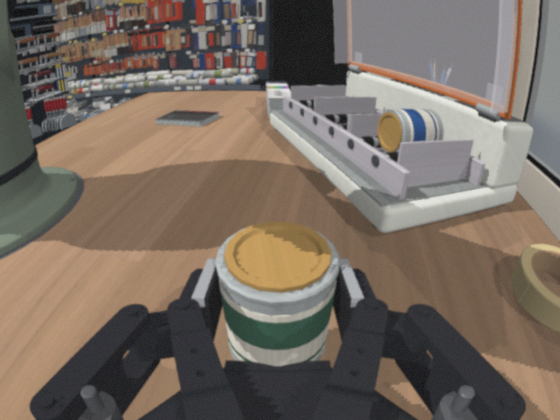

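apply_moves([
  {"travel": [0.05, 0, -0.0105], "twist": [0, 0, 0], "claw": 0.0},
  {"travel": [0.1, 0, -0.021], "twist": [0, 0, 0], "claw": 0.0},
  {"travel": [0.15, 0, -0.0315], "twist": [0, 0, 0], "claw": 0.0},
  {"travel": [0.183, 0, -0.0386], "twist": [0, 0, 0], "claw": 0.0},
  {"travel": [0.183, 0, -0.0386], "twist": [0, 0, 0], "claw": 0.0},
])

```text
clock: 23.35
position: [0.4346, -0.1075, 0.2671]
tool_rot: [3.093, -1.353, 1.794]
force: [0.0, -0.5, -2.5]
grip_width: 0.0531
```

```bash
python3 - <<'E'
from plan import *
s=st(); b=np.radians(12); px,pr=place(2,b,.012,-.013); relm(px+Z*.19,pr)
track(s['qpos'],[(px+Z*.19,pr),(px,pr)],16)
E
```

```text
t 23.35 pos [ 0.4346 -0.1075  0.2671] rpy [ 3.093 -1.353  1.794] F [ 0.  -0.5 -2.5] g 0.0531
 travel [0.067, 0.1178, 0.3368] twist [62.9, -59.3, -97.0]
0 err 0.0 [-0.33  0.28 -0.33  1.92  0.18  0.75  1.3 ] pos [0.49  0.251 0.261] rot 130.0
1 err 0.0 [-0.48  0.57 -0.16  2.09  0.38  0.3   1.1 ] pos [0.49  0.251 0.071] rot 0.0
```

apply_moves([
  {"travel": [0.0039, 0.0069, 0.0198], "twist": [3.7, -3.5, -5.7], "claw": 0.0},
  {"travel": [0.0078, 0.0138, 0.0396], "twist": [7.4, -7, -11.4], "claw": 0.0},
  {"travel": [0.0117, 0.0207, 0.0594], "twist": [11.1, -10.5, -17.1], "claw": 0.0},
  {"travel": [0.0156, 0.0276, 0.0792], "twist": [14.8, -14, -22.8], "claw": 0.0},
  {"travel": [0.0195, 0.0345, 0.099], "twist": [18.5, -17.4, -28.5], "claw": 0.0},
  {"travel": [0.0234, 0.0414, 0.1188], "twist": [22.2, -20.9, -34.2], "claw": 0.0},
  {"travel": [0.0273, 0.0483, 0.1386], "twist": [25.9, -24.4, -39.9], "claw": 0.0},
  {"travel": [0.0312, 0.0552, 0.1584], "twist": [29.6, -27.9, -45.6], "claw": 0.0},
  {"travel": [0.0351, 0.0621, 0.1782], "twist": [33.3, -31.4, -51.3], "claw": 0.0},
  {"travel": [0.039, 0.069, 0.198], "twist": [37, -34.9, -57], "claw": 0.0},
])

```text
clock: 24.35
position: [0.4666, 0.1046, 0.2594]
tool_rot: [2.71, -0.369, 3.048]
force: [0.1, -0.3, -2.0]
grip_width: 0.0529
```

```bash
python3 - <<'E'
from plan import *
s=st(); b=np.radians(12); px,pr=place(2,b,.012,-.013); relm(px+Z*.19,pr)
E
```

```text
t 24.35 pos [0.4666 0.1046 0.2594] rpy [ 2.71  -0.369  3.048] F [ 0.1 -0.3 -2. ] g 0.0529
 travel [-0.0087, 0.1366, 0.0573] twist [26.0, -24.6, -39.8]
```

apply_moves([
  {"travel": [-0.0012, 0.0195, 0.0082], "twist": [3.7, -3.5, -5.7], "claw": 0.0},
  {"travel": [-0.0025, 0.039, 0.0164], "twist": [7.4, -7, -11.4], "claw": 0.0},
  {"travel": [-0.0037, 0.0585, 0.0246], "twist": [11.1, -10.5, -17.1], "claw": 0.0},
  {"travel": [-0.005, 0.078, 0.0327], "twist": [14.9, -14.1, -22.7], "claw": 0.0},
  {"travel": [-0.0062, 0.0976, 0.0409], "twist": [18.6, -17.6, -28.4], "claw": 0.0},
  {"travel": [-0.0075, 0.117, 0.0491], "twist": [22.3, -21.1, -34.1], "claw": 0.0},
  {"travel": [-0.0087, 0.1366, 0.0573], "twist": [26, -24.6, -39.8], "claw": 0.0},
  {"travel": [-0.0087, 0.1366, 0.0573], "twist": [26, -24.6, -39.8], "claw": 0.0},
  {"travel": [-0.0087, 0.1366, 0.0573], "twist": [26, -24.6, -39.8], "claw": 0.0},
])

```text
clock: 25.25
position: [0.4901, 0.2505, 0.261]
tool_rot: [3.138, 0.206, -2.664]
force: [-0.0, -1.1, -2.3]
grip_width: 0.0531
```

```bash
python3 - <<'E'
from plan import *
s=st(); b=np.radians(12); px,pr=place(2,b,.012,-.013); relm(px+Z*.05,pr); relm(px+Z*.004,pr)
d=snap('wrist','w21.png')
E
```

```text
t 25.25 pos [0.4901 0.2505 0.261 ] rpy [ 3.138  0.206 -2.664] F [-0.  -1.1 -2.3] g 0.0531
 travel [0.028, -0.0, 0.1371] twist [0.2, -0.2, -0.2]
 travel [0.0374, -0.0002, 0.1822] twist [0.2, -0.2, -0.2]
```

View pics/w21.png

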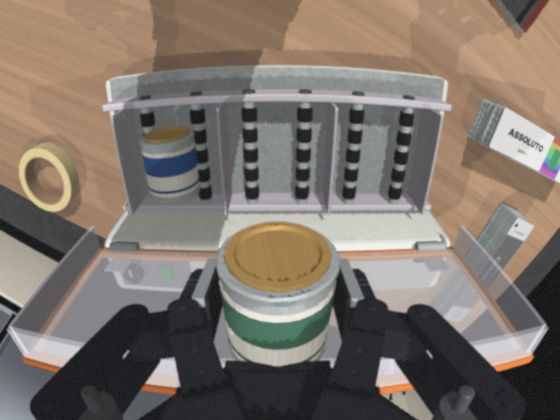

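apply_moves([
  {"travel": [0.006, 0, 0.03], "twist": [0, 0, 0], "claw": 0.0},
  {"travel": [0.014, 0, 0.069], "twist": [0, 0, 0], "claw": 0.0},
  {"travel": [0.021, 0, 0.103], "twist": [0, 0, 0], "claw": 0.0},
  {"travel": [0.028, 0, 0.137], "twist": [0, 0, 0], "claw": 0.0},
  {"travel": [0.0325, 0, 0.16], "twist": [0, 0, 0], "claw": 0.0},
  {"travel": [0.036, 0, 0.176], "twist": [0, 0, 0], "claw": 0.0},
  {"travel": [0.0374, 0, 0.1822], "twist": [0, 0, 0], "claw": 0.0},
  {"travel": [0.0374, 0, 0.1822], "twist": [0, 0, 0], "claw": 0.0},
  {"travel": [0.0374, 0, 0.1822], "twist": [0, 0, 0], "claw": 0.0},
])

```text
clock: 26.2
position: [0.4915, 0.2503, 0.0754]
tool_rot: [3.138, 0.206, -2.667]
force: [-3.3, 1.6, 0.6]
grip_width: 0.0528
```

apply_moves([
  {"travel": [0.0004, 0, 0.002], "twist": [0, 0, 0], "claw": 0.0},
  {"travel": [0.0006, 0, 0.003], "twist": [0, 0, 0], "claw": 0.0},
  {"travel": [0.0006, 0, 0.003], "twist": [0, 0, 0], "claw": 0.0},
])

```text
clock: 26.5
position: [0.4913, 0.2514, 0.0731]
tool_rot: [3.137, 0.208, -2.665]
force: [-13.6, 4.3, 16.2]
grip_width: 0.0528
```

apply_moves([
  {"travel": [0, 0, -0.0015], "twist": [0, 0, 0], "claw": 0.0},
  {"travel": [0, 0, -0.0015], "twist": [0, 0, 0], "claw": 0.058},
  {"travel": [0, 0, -0.0015], "twist": [0, 0, 0], "claw": 0.064},
  {"travel": [0, 0, -0.0015], "twist": [0, 0, 0], "claw": 0.066},
  {"travel": [0, 0, -0.0015], "twist": [0, 0, 0], "claw": 0.066},
])

```text
clock: 27.0
position: [0.4914, 0.2505, 0.074]
tool_rot: [3.139, 0.207, -2.666]
force: [0.2, -0.2, 0.0]
grip_width: 0.066
```

```bash
python3 - <<'E'
from ik import *
s=st(); d=snap('wrist','w22.png')
E
```

```text
t 27.0 pos [0.4914 0.2505 0.074 ] rpy [ 3.139  0.207 -2.666] F [ 0.2 -0.2  0. ] g 0.066
```

View pics/w22.png

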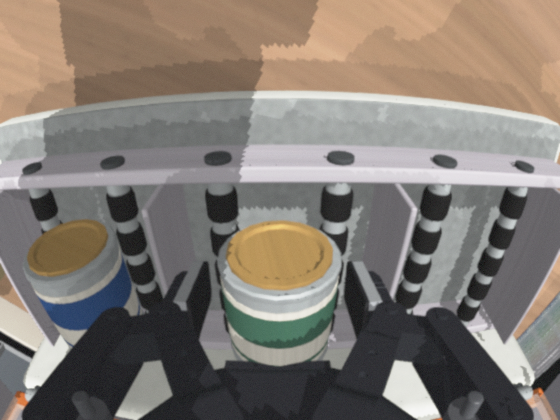

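apply_moves([
  {"travel": [0, 0, -0.02], "twist": [0, 0, 0], "claw": 0.066},
  {"travel": [0, 0, -0.06], "twist": [0, 0, 0], "claw": 0.066},
  {"travel": [0, 0, -0.11], "twist": [0, 0, 0], "claw": 0.066},
  {"travel": [0, 0, -0.16], "twist": [0, 0, 0], "claw": 0.066},
  {"travel": [0, 0, -0.21], "twist": [0, 0, 0], "claw": 0.06},
  {"travel": [0, 0, -0.25], "twist": [0, 0, 0], "claw": 0.03},
  {"travel": [0, 0, -0.25], "twist": [0, 0, 0], "claw": 0.03},
])

```text
clock: 27.75
position: [0.4468, 0.227, 0.3239]
tool_rot: [3.139, 0.215, -2.665]
force: [0.7, 0.7, -1.2]
grip_width: 0.0318
```

```bash
python3 - <<'E'
from ik import *
s=st(); print(np.round(s['qpos'],2))
d=snap('wrist','w23.png'); e=bot.grab_frame('side'); crop(e,150,100,200,180,4,'s23.png'); t=bot.grab_frame('top'); cv2.imwrite('pics/t23.png',t['frame'])
E
```

```text
t 27.75 pos [0.4468 0.227  0.3239] rpy [ 3.139  0.215 -2.665] F [ 0.7  0.7 -1.2] g 0.0318
[-0.28  0.13 -0.36  1.95  0.1   0.86  1.36]
```

View pics/w23.png

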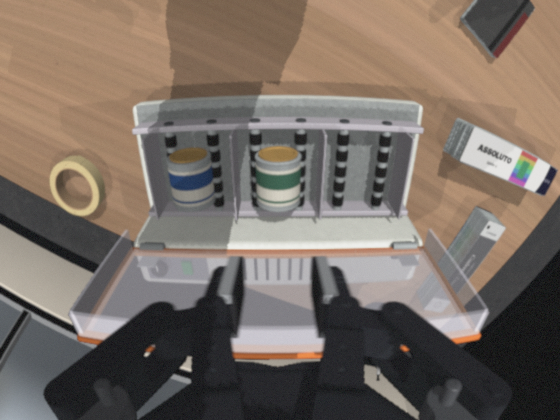

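View pics/s23.png

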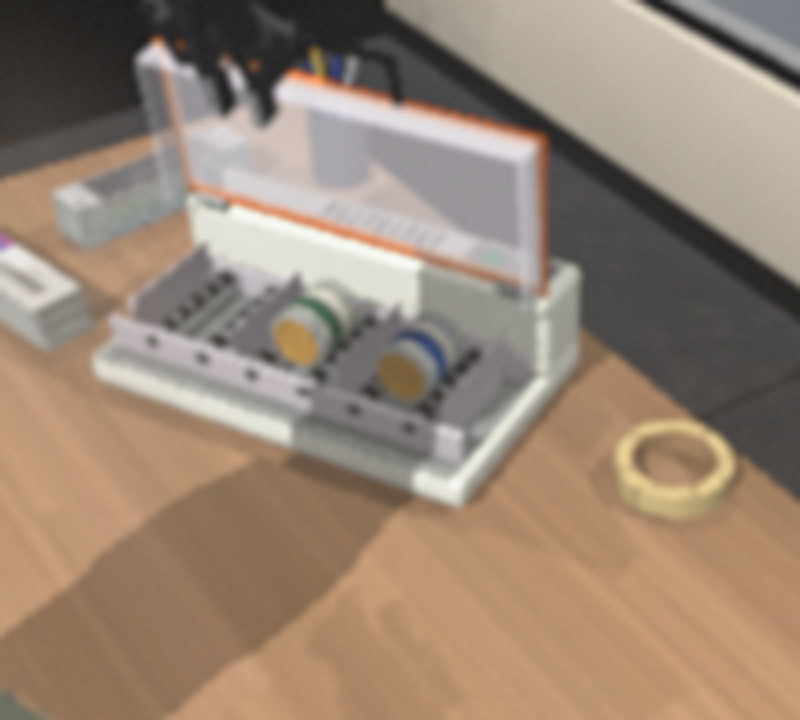

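View pics/t23.png

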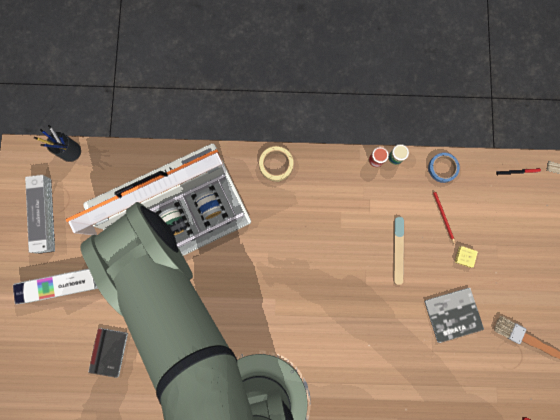

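```bash
python3 - <<'E'
from plan import *
s=st(); Rm=R.from_euler('xyz',[np.pi,0,2.052]).as_matrix()
relm([.50,.255,.42],Rm); track(s['qpos'],[(np.array([.50,.255,.42]),Rm),(np.array([.5556,.284,.40]),Rm),(np.array([.5556,.284,.3144]),Rm)],12)
E
```

```text
t 27.9 pos [0.4457 0.2263 0.3182] rpy [ 3.138  0.207 -2.665] F [-0.3 -1.1 -1. ] g 0.0297
 travel [-0.0811, 0.0009, -0.087] twist [9.4, 9.2, 89.4]
0 err 0.0 [-0.47  0.28 -0.15  1.48  0.04  1.38 -0.13] pos [0.5   0.255 0.42 ] rot 90.0
1 err 0.0 [-0.48  0.41 -0.14  1.35  0.05  1.39 -0.13] pos [0.556 0.284 0.4  ] rot 0.0
2 err 0.0 [-0.47  0.45 -0.14  1.49  0.07  1.2  -0.14] pos [0.556 0.284 0.314] rot 0.0
```

apply_moves([
  {"travel": [-0.017, 0, -0.045], "twist": [0.8, 0.8, 8], "claw": 0.03},
  {"travel": [-0.024, 0, -0.087], "twist": [1.6, 1.6, 16], "claw": 0.03},
  {"travel": [-0.03, 0, -0.087], "twist": [2.5, 2.5, 24], "claw": 0.03},
  {"travel": [-0.04, 0, -0.087], "twist": [3.4, 3.3, 32], "claw": 0.03},
  {"travel": [-0.05, 0, -0.087], "twist": [4.2, 4.1, 40], "claw": 0.03},
  {"travel": [-0.06, 0, -0.087], "twist": [5, 4.9, 48], "claw": 0.03},
  {"travel": [-0.07, 0, -0.087], "twist": [5.9, 5.7, 56], "claw": 0.03},
  {"travel": [-0.081, 0, -0.087], "twist": [6.7, 6.5, 64], "claw": 0.03},
  {"travel": [-0.081, 0, -0.087], "twist": [7.6, 7.4, 72], "claw": 0.03},
  {"travel": [-0.081, 0, -0.087], "twist": [8.4, 8.2, 80], "claw": 0.03},
])

```text
clock: 28.9
position: [0.5006, 0.2547, 0.4182]
tool_rot: [3.129, 0.017, 2.211]
force: [0.1, -0.1, -0.6]
grip_width: 0.0302
```

```bash
python3 - <<'E'
from plan import *
s=st(); Rm=R.from_euler('xyz',[np.pi,0,2.052]).as_matrix()
relm([.5556,.284,.40],Rm)
E
```

```text
t 28.9 pos [0.5006 0.2547 0.4182] rpy [3.129 0.017 2.211] F [ 0.1 -0.1 -0.6] g 0.0302
 travel [-0.009, 0.0614, 0.0192] twist [0.8, 0.9, 9.1]
```

apply_moves([
  {"travel": [-0.005, 0.03, 0.0], "twist": [0.4, 0.5, 5], "claw": 0.03},
  {"travel": [-0.009, 0.0614, 0.019], "twist": [0.8, 0.9, 9.1], "claw": 0.03},
  {"travel": [-0.009, 0.0614, 0.019], "twist": [0.8, 0.9, 9.1], "claw": 0.03},
  {"travel": [-0.009, 0.0614, 0.019], "twist": [0.8, 0.9, 9.1], "claw": 0.03},
])

```text
clock: 29.3
position: [0.5553, 0.2843, 0.4]
tool_rot: [3.141, 0.001, 2.058]
force: [-0.6, -0.1, 0.3]
grip_width: 0.0298
```

```bash
python3 - <<'E'
from plan import *
s=st(); Rm=R.from_euler('xyz',[np.pi,0,2.052]).as_matrix()
relm([.5556,.284,.3144],Rm); d=snap('wrist','w24.png')
for y in (-.055,.055): print(wproj(d,s,np.array([.5556,.284,.3334])+MY*y))
E
```

```text
t 29.3 pos [0.5553 0.2843 0.4   ] rpy [3.141e+00 1.000e-03 2.058e+00] F [-0.6 -0.1  0.3] g 0.0298
 travel [-0.0003, 0.0001, 0.0856] twist [0.0, 0.0, 0.4]
[277.29204385 291.32935744]
[278.48735389 144.86479821]
```

View pics/w24.png

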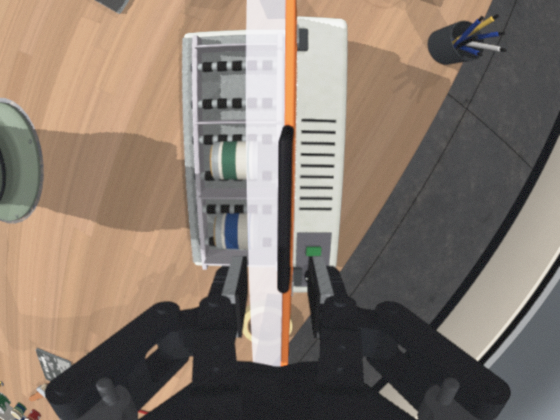

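apply_moves([
  {"travel": [0, 0.0045, 0.04], "twist": [0, 0, 0.4], "claw": 0.03},
  {"travel": [0, 0.0045, 0.075], "twist": [0, 0, 0.4], "claw": 0.03},
  {"travel": [0, 0.0045, 0.0856], "twist": [0, 0, 0.4], "claw": 0.03},
  {"travel": [0, 0.0045, 0.0856], "twist": [0, 0, 0.4], "claw": 0.03},
  {"travel": [0, 0.0045, 0.0856], "twist": [0, 0, 0.4], "claw": 0.0},
  {"travel": [0, 0.0045, 0.0856], "twist": [0, 0, 0.4], "claw": 0.0},
  {"travel": [0, 0.0045, 0.0856], "twist": [0, 0, 0.4], "claw": 0.0},
  {"travel": [0, 0.0045, 0.0856], "twist": [0, 0, 0.4], "claw": 0.0},
], force=40)

```text
clock: 30.15
position: [0.5597, 0.2864, 0.3192]
tool_rot: [3.135, 0.001, 2.05]
force: [-5.5, -3.0, 5.8]
grip_width: 0.0083
```

```bash
python3 - <<'E'
from plan import *
s=st(); d=snap('wrist','w25.png')
E
```

```text
t 30.15 pos [0.5597 0.2864 0.3192] rpy [3.135e+00 1.000e-03 2.050e+00] F [-5.5 -3.   5.8] g 0.0083
```

View pics/w25.png

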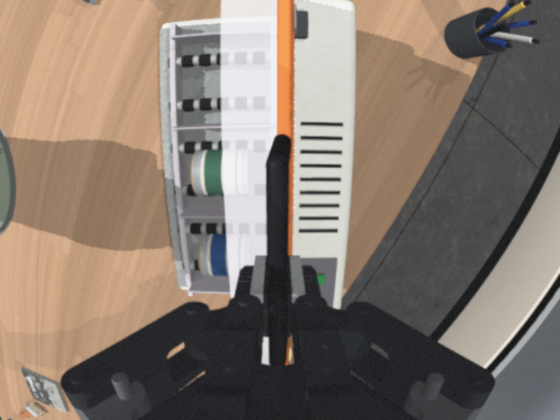

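apply_moves([
  {"travel": [0, -0.028, 0.0034], "twist": [0, 0, 0], "claw": 0.0},
  {"travel": [0, -0.0553, 0.0107], "twist": [0, 0, 0], "claw": 0.0},
  {"travel": [0, -0.0814, 0.0217], "twist": [0, 0, 0], "claw": 0.0},
  {"travel": [0, -0.1056, 0.0363], "twist": [0, 0, 0], "claw": 0.0},
  {"travel": [0, -0.1275, 0.0541], "twist": [0, 0, 0], "claw": 0.0},
  {"travel": [0, -0.1468, 0.0747], "twist": [0, 0, 0], "claw": 0.0},
])

```text
clock: 30.8
position: [0.4299, 0.2189, 0.2439]
tool_rot: [3.133, 0.0, 2.05]
force: [4.6, 2.7, 5.8]
grip_width: 0.0083
```

```bash
python3 - <<'E'
from plan import *
s=st(); e=bot.grab_frame('side'); crop(e,150,60,200,180,3.5,'s26.png')
E
```

```text
t 30.8 pos [0.4299 0.2189 0.2439] rpy [3.133 0.    2.05 ] F [4.6 2.7 5.8] g 0.0083
```

View pics/s26.png

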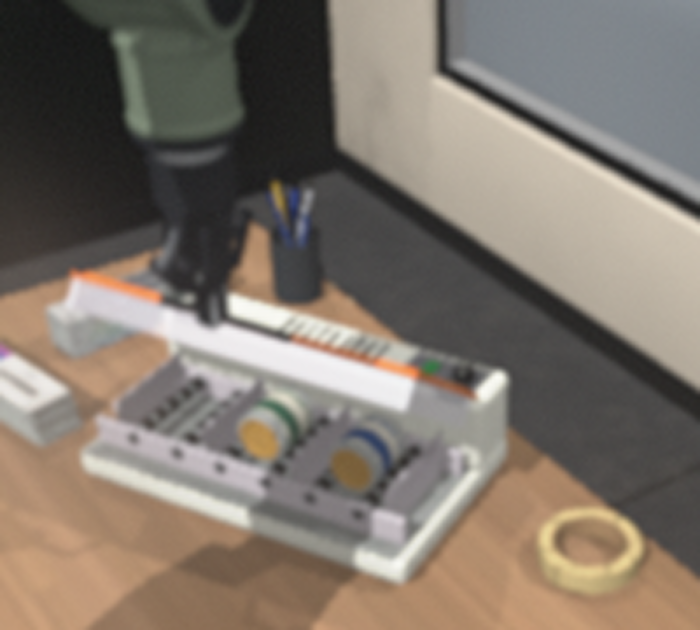

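apply_moves([
  {"travel": [0, -0.0162, 0.0232], "twist": [0, 0, 0], "claw": 0.0},
  {"travel": [0, -0.029, 0.0484], "twist": [0, 0, 0], "claw": 0.0},
  {"travel": [0, -0.0382, 0.0751], "twist": [0, 0, 0], "claw": 0.0},
  {"travel": [0, -0.043, 0.0989], "twist": [0, 0, 0], "claw": 0.0},
  {"travel": [0, -0.0447, 0.1169], "twist": [0, 0, 0], "claw": 0.0},
  {"travel": [0, -0.0447, 0.1169], "twist": [0, 0, 0], "claw": 0.0},
])

```text
clock: 31.45
position: [0.3899, 0.1981, 0.1237]
tool_rot: [3.14, 0.001, 2.051]
force: [-8.4, 0.2, -7.4]
grip_width: 0.0082
```

apply_moves([
  {"travel": [0, 0, 0.003], "twist": [0, 0, 0], "claw": 0.0},
  {"travel": [0, 0, 0.006], "twist": [0, 0, 0], "claw": 0.0},
  {"travel": [0, 0, 0.006], "twist": [0, 0, 0], "claw": 0.0},
])

```text
clock: 31.75
position: [0.3897, 0.198, 0.119]
tool_rot: [3.14, 0.001, 2.051]
force: [-10.8, -2.0, -7.7]
grip_width: 0.0079
```

apply_moves([
  {"travel": [0, 0, 0], "twist": [0, 0, 0], "claw": 0.03},
  {"travel": [0, 0, 0], "twist": [0, 0, 0], "claw": 0.03},
  {"travel": [0, 0, 0], "twist": [0, 0, 0], "claw": 0.03},
  {"travel": [0, 0, -0.04], "twist": [0, 0, 0], "claw": 0.03},
  {"travel": [0, 0, -0.07], "twist": [0, 0, 0], "claw": 0.03},
  {"travel": [0, 0, -0.07], "twist": [0, 0, 0], "claw": 0.0},
  {"travel": [0, 0, -0.07], "twist": [0, 0, 0], "claw": 0.0},
  {"travel": [0, 0, -0.07], "twist": [0, 0, 0], "claw": 0.0},
])

```text
clock: 32.55
position: [0.3903, 0.198, 0.1882]
tool_rot: [3.138, 0.001, 2.05]
force: [0.5, 0.0, 0.1]
grip_width: -0.0001
```

```bash
python3 - <<'E'
from plan import *
s=st(); d=snap('wrist','w27.png'); e=bot.grab_frame('side'); crop(e,150,110,160,120,5,'s27.png')
for y in (-.055,.055): print(wproj(d,s,MO-MX*.127+MY*y+Z*.130))
E
```

```text
t 32.55 pos [0.3903 0.198  0.1882] rpy [3.138e+00 1.000e-03 2.050e+00] F [0.5 0.  0.1] g -0.0001
[276.41380924 296.20381091]
[276.10232311 144.80270149]
```

View pics/w27.png

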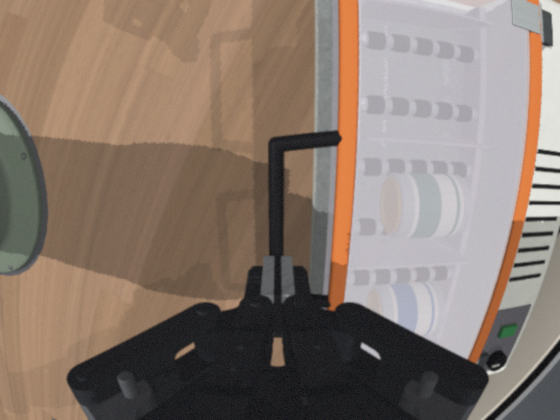

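View pics/s27.png

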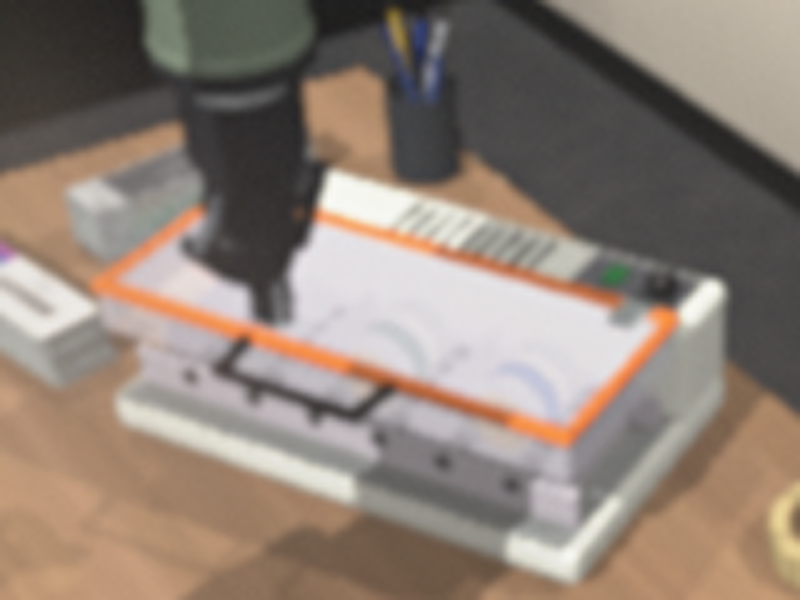

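apply_moves([
  {"travel": [0, 0, 0.03], "twist": [0, 0, 0], "claw": 0.0},
  {"travel": [0, 0, 0.046], "twist": [0, 0, 0], "claw": 0.0},
  {"travel": [0, 0, 0.049], "twist": [0, 0, 0], "claw": 0.0},
  {"travel": [0, 0, 0.051], "twist": [0, 0, 0], "claw": 0.0},
  {"travel": [0, 0, 0.051], "twist": [0, 0, 0], "claw": 0.0},
])

```text
clock: 33.15
position: [0.3907, 0.1984, 0.1379]
tool_rot: [3.137, 0.001, 2.05]
force: [0.3, 0.6, -0.0]
grip_width: -0.0
```

apply_moves([
  {"travel": [0, 0, 0.002], "twist": [0, 0, 0], "claw": 0.0},
  {"travel": [0, 0, 0.002], "twist": [0, 0, 0], "claw": 0.0},
])

```text
clock: 33.35
position: [0.3909, 0.1984, 0.136]
tool_rot: [3.136, 0.001, 2.05]
force: [2.1, 1.1, 1.4]
grip_width: -0.0002
```

apply_moves([
  {"travel": [0, 0, 0.001], "twist": [0, 0, 0], "claw": 0.0},
  {"travel": [0, 0, 0.002], "twist": [0, 0, 0], "claw": 0.0},
  {"travel": [0, 0, 0.002], "twist": [0, 0, 0], "claw": 0.0},
])

```text
clock: 33.65
position: [0.391, 0.1984, 0.1345]
tool_rot: [3.136, 0.001, 2.05]
force: [-3.8, -2.5, 24.0]
grip_width: -0.0002
```

apply_moves([
  {"travel": [0, 0, 0.0005], "twist": [0, 0, 0], "claw": 0.0},
  {"travel": [0, 0, 0.0005], "twist": [0, 0, 0], "claw": 0.0},
])

```text
clock: 33.85
position: [0.391, 0.1985, 0.1344]
tool_rot: [3.136, 0.001, 2.05]
force: [-7.3, -3.3, 34.6]
grip_width: 0.0001
```

apply_moves([
  {"travel": [0, 0, -0.03], "twist": [0, 0, 0], "claw": 0.0},
  {"travel": [0, 0, -0.08], "twist": [0, 0, 0], "claw": 0.0},
  {"travel": [0, 0, -0.13], "twist": [0, 0, 0], "claw": 0.0},
  {"travel": [0.0, -0.04, -0.16], "twist": [0, 0, 0], "claw": 0.0},
  {"travel": [0.0, -0.04, -0.16], "twist": [0, 0, 0], "claw": 0.0},
  {"travel": [0.0, -0.04, -0.16], "twist": [0, 0, 0], "claw": 0.0},
])

```text
clock: 34.45
position: [0.3545, 0.1794, 0.2937]
tool_rot: [3.135, 0.001, 2.05]
force: [0.4, -0.2, -0.6]
grip_width: -0.0001
```

```bash
python3 - <<'E'
from plan import *
s=st(); d=snap('wrist','w28.png'); e=bot.grab_frame('side'); crop(e,150,110,160,120,5,'s28.png'); t=snap('top','t28.png')
for g in (0,.03):
  for y in (-.055,.055):
    hp=MO+MX*(.075-.202*np.cos(g)+.004*np.sin(g))+MY*y+Z*(.126+.202*np.sin(g)+.004*np.cos(g)); print(g,'side',np.round(proj(e,hp),1),'wrist',np.round(wproj(d,s,hp),1))
E
```

```text
t 34.45 pos [0.3545 0.1794 0.2937] rpy [3.135e+00 1.000e-03 2.050e+00] F [ 0.4 -0.2 -0.6] g -0.0001
0 side [219.6 193. ] wrist [314.8 238.5]
0 side [192.6 183.8] wrist [318.3 131. ]
0.03 side [219.5 191.5] wrist [315.7 240.9]
0.03 side [192.4 182.4] wrist [319.4 131.5]
```

View pics/w28.png

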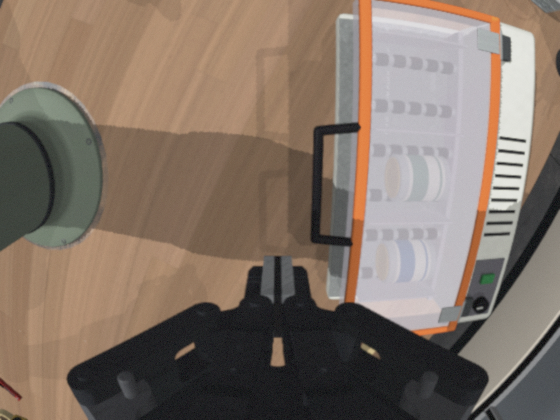

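View pics/s28.png

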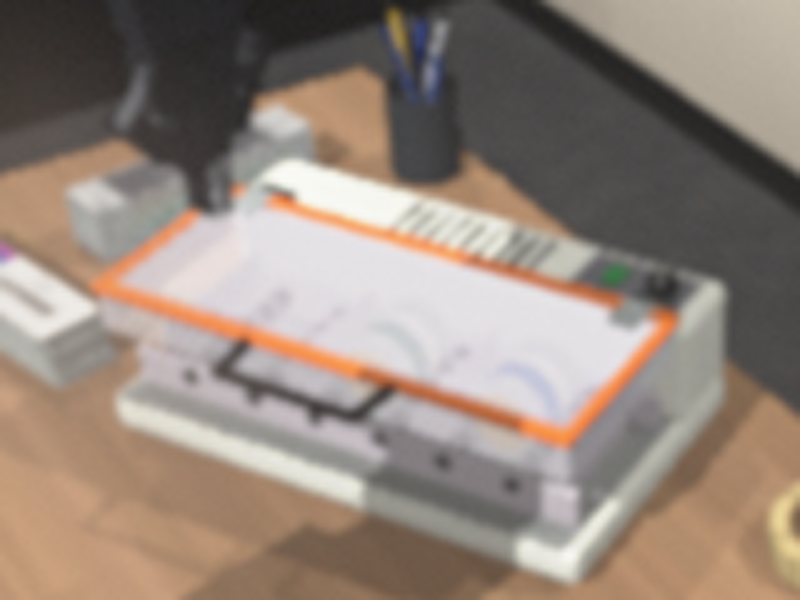

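View pics/t28.png

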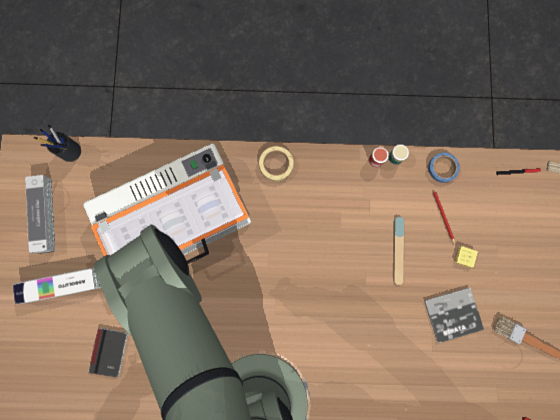

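```bash
python3 - <<'E'
from h import *
st(); print(bot.job_done())
E
```

```text
t 34.6 pos [0.3545 0.1796 0.2921] rpy [3.139e+00 1.000e-03 2.051e+00] F [ 1.1  0.9 -0.6] g -0.0
the job is handed in; nothing more can be done
None
```

The mixer is loaded and the job was handed in at 34.6 s. Only the blue and green tins were on the worktop; there was no yellow one.

- **Guard opening:** I swung it up to about 1.5 rad by its handle before touching the tins.
- **Lids:** I pressed both down until they stopped, with the fingertips at about 66.5 mm. The presses reached about 23 N on green and 31 N on blue, more than the 15 N you mention.
- **Tins:** I then laid blue in bay 1 and green in bay 2, with lids towards the front. The pictures show both resting between their rollers.
- **Guard closing:** I swung it shut and pressed on the handle with up to about 35 N. The fingertips stopped at 134.4 mm, against an expected 135 mm when shut. In the side view the handle lies within about 2 pixels of the shut position.
- **Left alone:** The stirring stick and tape roll look unmoved in the last top view.

No check failed. The guard angle and lid positions come from contact height and pictures, because the interface gives no joint readings.

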